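# Unstack the cut steel parts into their welding nests

## Task

The cut steel parts have come to the welding table in one stack: a square-ended flat plate at the bottom, a round-ended flat plate on it, and a short piece of round pipe and a short piece of square tube standing on top. Take the stack apart one part at a time from the top down and gently set each part in the nest made for its shape, inside the stops, flat on the nest's floor (pipe and tube upright, as they stand now), with straight sides in line with the nest's. Leave the red set square and the tin beside the work where they are.

Things in the scene. Friction and masses are not known exactly. Their poses are not given: they have to be found in the camera images.
- square_plate: bare steel flat plate with square ends, 60 wide (x) x 150 long (y) x 12 mm thick, about 0.8 kg, lying flat on the table as the bottom of the stack; its corners show from above. Origin: centre of its underside; x across the width, y along the length, z up.
- round_plate: flat plate of dark mill-scale steel with half-round ends, 44 wide (x) x 124 long over the ends (y) x 12 mm thick, about 0.45 kg, lying flat on the square-ended plate, roughly along it. Origin: centre of its underside; x across the width, y along the length, z up.
- pipe_stub: piece of round steel pipe, 44 mm outside diameter, 32 mm bore, 40 mm tall, about 0.22 kg, standing upright on one end of the round-ended plate, about 35 mm from its middle. Origin: centre of its underside; z up along the bore.
- tube_stub: piece of square steel tube, 40 x 40 mm outside, 30 x 30 mm inside, 40 mm tall, about 0.22 kg, standing upright on the other end of the round-ended plate, about 35 mm from its middle. Origin: centre of its underside; x and y square to its sides, z up along the bore.
- square_plate_nest: nest for the square-ended plate: grey base plate 94 (x) x 184 (y) mm with a rectangular bright patch of the part's size and an angle stop at each of the four corners; stops enclose 78 x 168 mm; no stops along the middle 108 mm of the long sides. Floor (where the part lies) 6 mm above the table, stop tops 12 mm above the table. Fixed to the table for the run. Body origin: centre of the underside; z up, y along the length.
- round_plate_nest: nest for the round-ended plate: grey base plate 80 (x) x 160 (y) mm with a long round-ended bright patch of the part's size and a curved stop round each end; stops enclose 62 x 142 mm; no stops along the middle 100 mm of the long sides. Floor 6 mm above the table, stop tops 12 mm above the table. Fixed to the table for the run. Body origin: centre of the underside; z up, y along the length.
- pipe_nest: nest for the round pipe: square grey base plate 84 x 84 mm with a round bright patch of the part's size inside a circular stop ring of 62 mm inside and 74 mm outside diameter. Floor 6 mm above the table, top of the stop ring 12 mm above the table. Fixed to the table for the run. Body origin: centre of the underside; z up, x and y square to the base plate's sides.
- tube_nest: nest for the square tube: square grey base plate 84 x 84 mm with a square bright patch of the part's size inside a square stop frame, 58 x 58 mm inside and 70 x 70 mm outside. Floor 6 mm above the table, top of the frame 12 mm above the table. Fixed to the table for the run. Body origin: centre of the underside; z up, x and y square to the frame's sides.
- set_square: bystander: red L-shaped set square lying loose beside the work, to the robot's left, one leg 100 mm, the other 95 mm, 14 mm wide, 16 mm high. Origin: underside, at the middle of the 100 mm leg; x along that leg, away from the corner.
- tip_tin: bystander: small open aluminium tin, 70 mm across the rim, 45 mm tall, standing loose beside the work, to the robot's right. Origin: centre of its underside; z up.
Not all that is in view belongs to the job. Leave any green or orange look-alike of the tube_stub alone.

How it is judged:
By the outcome, as a careful person would: the job done as asked, in the order asked, and still so for the second after the job is handed in, with the robot touching nothing.
It also fails if it takes over 106 s, if anything falls off the work surface, if the arm or the gripper's body presses on something with over 40 N, if the wrist force passes 120 N, or if a joint passes its speed limit or range.

## Robot

A 6-joint arm with a two-finger parallel gripper is mounted at the origin on the work surface. World frame = base frame: x ahead of the robot, y to its left, z up, the work surface at z = 0. Lengths are in mm, angles in rad, forces in N, time in s.
With the tool pointing down it reaches from about 400 to 925 mm from the base axis. Payload 12.5 kg.
Tool frame: the origin (TCP) lies at the very end of the fingers, on their centre line; the grasp point (between the pads) lies 19 mm behind it (env.grip_point_offset is the distance from the TCP to the grasp point, in mm); z points along the fingers, y is the direction in which the jaws open and shut (so a half turn about z gives the same grasp; the last joint's range is limited). The gripper opens to 95 mm and grips with 3 to 60 N. Pads are 20 mm wide; open, the fingers measure 119 mm over their backs; the gripper's body (75 mm by 180 mm) begins 59 mm behind the grasp point.
Start: joints at [-1.453, 0.491, 1.559, -0, 1.092, -0.106], TCP at [138.732, -609.426, 214.661] pointing down, gripper open.
Joint ranges: [-3.1, 3.1], [-0.84, 2.19], [0.05, 2.79], [-1.13, 4.28], [0.06, 2.93], [-2.69, 2.69]. Speed limits (rad/s): [2.22, 2.22, 2.79, 3.14, 3.14, 3.14].

## Interface

Orientations are given as [roll, pitch, yaw] about the fixed x, y, z axes, in that order (R = Rz(yaw) Ry(pitch) Rx(roll)).
In Python, from cell import env gives the robot as it stands.
- The arm moves only by the tool drive_tool, never from a script. Its argument "commands" is a list of rows, each an object of numbers: "dx", "dy", "dz": the shift along the world's x, y, z in mm; "yaw": the turn about the world's z in degrees. In form: [{"dx": .., "dy": .., "dz": .., "yaw": ..}, ...]. A call has 1 to 5 rows; each row shifts and turns the commanded pose from where the row before left it; what a row does not reach is not made up. A row lasts 1/12 s, in which the tool goes at most 41.7 mm and 7.16 degrees, less where a joint would pass 70% of its speed; a pose out of reach is approached as far as the arm can. A call with a gripper value outside its range is refused whole. "grip" is the opening, from 0 (shut) to 1 (fully open), set as the call begins (left out, the last holds). The fingers move at their own pace and stop on an object; the grip force is fixed at half the most. Time passes only in rows, so rows that do not move let the fingers close. It gives the time, the measured TCP pose, the force and the opening at its end, in the units of the state.
- env.state(): the state, without advancing time (a new reading comes with each control period).
- env.read_camera(name): name is "side" or "top"; returns the picture (420x560x3 uint8, red, green, blue); there is no depth.
- env.calibration(name): a dict with "intrinsics" (3x3 intrinsics, pixels), "rvec" (rotation vector, rad) and "tvec" (3), from world to camera coordinates, as OpenCV has them. Camera axes: x right, y down, z forward; pixel columns grow to the right and rows downward; lengths in mm; the calibration is good to about 2 mm. A picture is of the moment at which its call begins. calibration takes no time and is no camera call.
- env.job_done(): hands the job in, once; it reports no verdict.
Trained networks look in the newest picture that a camera, given by its name, has taken for a name from the list of things; names that differ only in an ending like _2 or _b are one class to them, and where a whole thing is asked for, a point or a joint stands for the part that bears it (a point fixed in the world has none). Each returns a list of dicts, best first, with "conf" (0 to 1); they miss things now and then, are a little off and sometimes report something else, mostly with a low value. They report only what shows in the picture. A call takes as long as a camera call. They do not tell look-alikes from the thing itself.
- env.trace(query, camera): "pixels" (420x560 bool, what is visible of it) and "pixel" ([column, row] in pixels, amid what is visible of it).
- env.place_of(query, camera): "pixel" ([column, row] in pixels: a listed point, or the origin of a listed thing).
The state is a dict: "t": time; "joints": joint angles; "qvel": joint speeds; "tau": joint torques, N m; "eef_pos": TCP position; "tcp_rot": TCP orientation; "ft_force": force on the tool from outside, world axes, zero at the start; "moment": the same for the moment, N m; "opening": opening from 0.0 (shut) to 1.0 (fully open).
Only numpy, scipy, OpenCV 4.12 (cv2) and the standard library are available. Lean on these libraries where they do the work, as an engineer would, in place of code of your own. Each camera call takes 0.05 s, during which the arm holds its last target.

## Working session

There is one attempt and no reset: what is moved stays moved. The work goes in short steps, Python scripts to look and compute and a tool call to move; the robot and the scene stay as the last step left them, time stands still between calls to the robot, and variables do not carry over. Pictures are saved under pics/ and viewed, and the job is handed in when it is done.

Besides the shell and the picture viewer there is one more tool, called after "Call:" as a command line: name --argument value ..., lists and objects as JSON in quotes. drive_tool: Moves the arm, as the interface text tells. Its arguments: {"type":"object","properties":{"commands":{"type":"array"},"grip":{"type":"number"}},"required":["commands"]}

```bash
ls; mkdir -p pics
python3 - <<'E'
from cell import env
import cv2
s=env.state(); print({k:s[k] for k in("t","eef_pos","tcp_rot","opening","joints")}, env.grip_point_offset)
for c in("top","side"):
    im=env.read_camera(c); cv2.imwrite(f"pics/{c}0.png",im[:,:,::-1])
    print(env.calibration(c))
E
```

```text
pics
{'t': 0.0, 'eef_pos': array([ 138.69323942, -609.15649789,  214.04337983]), 'tcp_rot': array([-3.14041569e+00, -1.15223421e-04,  2.23840276e-01]), 'opening': 1.0009784114060072, 'joints': array([-1.45260704e+00,  4.91588595e-01,  1.55945044e+00, -1.07452278e-05,
        1.09173617e+00, -1.05646095e-01])} 18.8
{'intrinsics': array([[472.23240296,   0.        , 282.42490226],
       [  0.        , 472.23240296, 206.2685975 ],
       [  0.        ,   0.        ,   1.        ]]), 'rvec': array([ 2.20808021, -2.15905297,  0.10343747]), 'tvec': array([  -2.66111401,  559.7196864 , 1427.74741002])}
{'intrinsics': array([[469.91659739,   0.        , 275.22565635],
       [  0.        , 469.91659739, 209.30984218],
       [  0.        ,   0.        ,   1.        ]]), 'rvec': array([ 0.11719574, -2.89399373,  1.166465  ]), 'tvec': array([ 577.79457394,   68.29716902, 1330.80705939])}
```

View pics/top0.png

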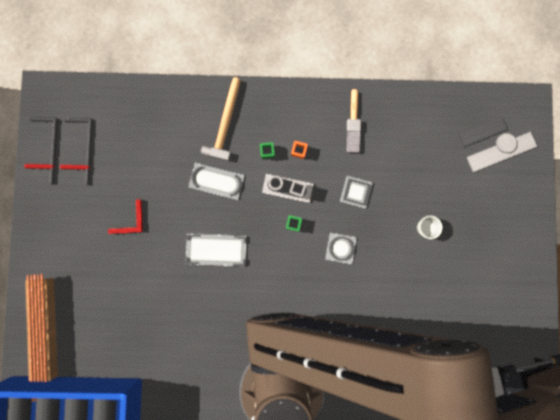

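View pics/side0.png

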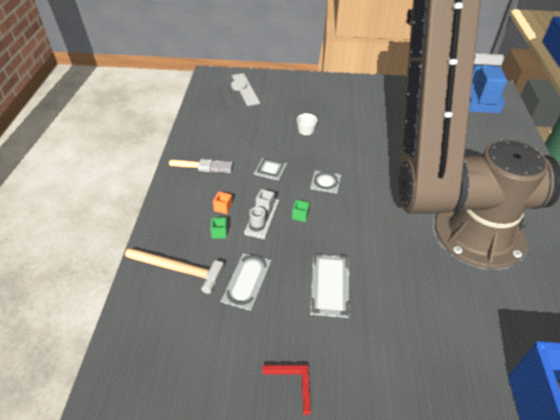

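```bash
cat > h.py <<'E'
from cell import env
import cv2, numpy as np
C={c:env.calibration(c) for c in("top","side")}
def proj(P,c):
    k=C[c]; p,_=cv2.projectPoints(np.asarray(P,float).reshape(-1,3),k["rvec"],k["tvec"],k["intrinsics"],None); return p.reshape(-1,2)
def back(px,z,c):
    k=C[c]; R,_=cv2.Rodrigues(k["rvec"]); px=np.asarray(px,float).reshape(-1,2)
    o=-R.T@np.asarray(k["tvec"]).ravel()
    d=np.c_[px,np.ones(len(px))]@np.linalg.inv(k["intrinsics"]).T@R
    s=(z-o[2])/d[:,2]; return (o+s[:,None]*d)
def crop(im,cx,cy,w,h,f,name):
    x0,y0=int(cx-w/2),int(cy-h/2); cv2.imwrite(name,cv2.resize(im[y0:y0+h,x0:x0+w,::-1],None,fx=f,fy=f,interpolation=cv2.INTER_CUBIC))
E
python3 - <<'E'
from h import *
T={}
for c in("top","side"):
    im=env.read_camera(c); T["im_"+c]=im
    for n in("square_plate","round_plate","pipe_stub","tube_stub","square_plate_nest","round_plate_nest","pipe_nest","tube_nest","set_square","tip_tin"):
        r=env.trace(n,c)
        for i,d in enumerate(r[:4]): 
            print(c,n,round(d["conf"],2),np.round(d["pixel"],1),d["pixels"].sum(), back(d["pixel"],6,c)[0].round(0)[:2])
            T[f"{c}|{n}|{i}"]=d["pixels"]
np.savez("T.npz",**T)
crop(T["im_top"],288,187,80,60,10,"pics/ct.png")
crop(T["im_side"],262,213,80,60,10,"pics/cs.png")
E
```

```text
top square_plate 0.82 [293.2 198.5] 376 [586. -23.]
top round_plate 0.88 [284.6 185. ] 325 [628.   4.]
top pipe_stub 0.65 [273.  180.7] 163 [641.  41.]
top tube_stub 0.56 [302.6 147.1] 157 [749. -50.]
top tube_stub 0.56 [267.  149.4] 164 [739.  62.]
top square_plate_nest 0.91 [216.  252.4] 1794 [414. 211.]
top round_plate_nest 0.79 [215.9 180.5] 1309 [637. 219.]
top pipe_nest 0.83 [342.7 249.3] 715 [ 432. -179.]
top tube_nest 0.68 [354.7 191.4] 756 [ 613. -215.]
top set_square 0.54 [139.6 228. ] 298 [484. 449.]
top tip_tin 0.83 [431.  225.8] 427 [ 511. -454.]
side square_plate 0.71 [264.4 228.4] 285 [607.  39.]
side round_plate 0.33 [270.  168.5] 498 [ 613. -218.]
side pipe_stub 0.55 [328.5 283.3] 2307 [427. 211.]
side pipe_stub 0.51 [258.4 217.2] 274 [629.  -3.]
side tube_stub 0.88 [263.8 197.5] 300 [621. -85.]
side tube_stub 0.68 [299.9 213.6] 291 [510. -28.]
side tube_stub 0.58 [223.4 201.7] 274 [739. -57.]
side square_plate_nest 0.62 [329.  283.6] 2327 [426. 212.]
side round_plate_nest 0.71 [244.3 282.3] 1624 [641. 226.]
side pipe_nest 0.81 [327.5 181.3] 546 [ 429. -174.]
side tube_nest 0.98 [267.7 167. ] 480 [ 621. -225.]
side tube_nest 0.48 [301.3 373.6] 761 [487. 456.]
side tube_nest 0.22 [246.7 285.4] 1615 [634. 235.]
side set_square 0.79 [303.3 373.4] 679 [483. 455.]
side set_square 0.28 [268.5 168.9] 470 [ 618. -216.]
side tip_tin 0.55 [309.6 126.7] 326 [ 493. -454.]
side tip_tin 0.41 [300.3 371.1] 717 [489. 451.]
```

View pics/ct.png

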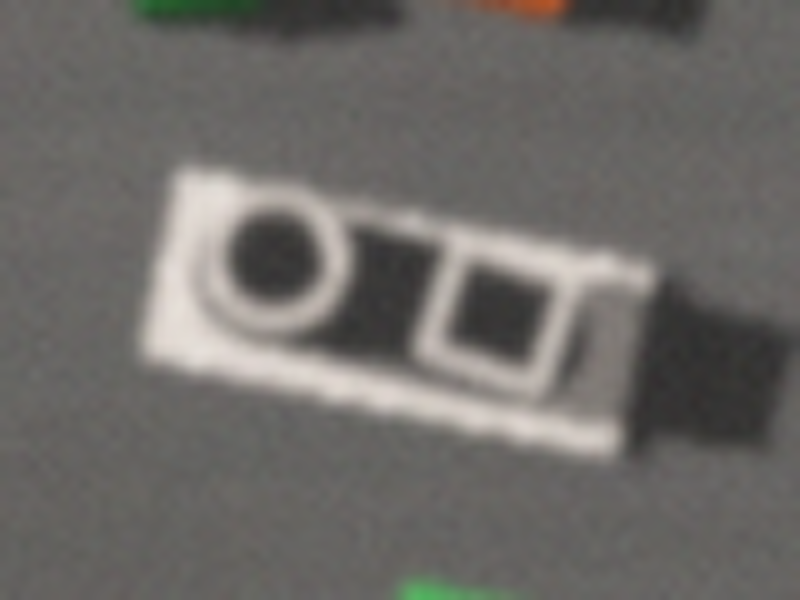

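View pics/cs.png

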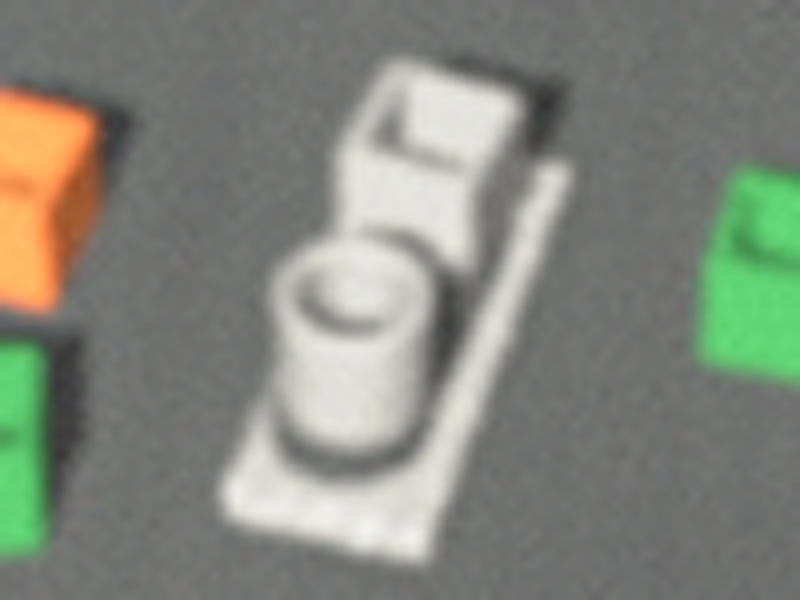

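Run:
```python
from h import *
T=np.load("T.npz")
im=T["im_top"]
t=[]
for (cx,cy) in((341,248),(356,191),(217,180),(216,250)):
    x0,y0=cx-33,cy-25
    t.append(cv2.resize(im[y0:y0+50,x0:x0+66,::-1],None,fx=6,fy=6,interpolation=cv2.INTER_CUBIC))
cv2.imwrite("pics/nests.png",np.vstack([np.hstack(t[:2]),np.hstack(t[2:])]))
```

```text
(no output)
```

View pics/nests.png

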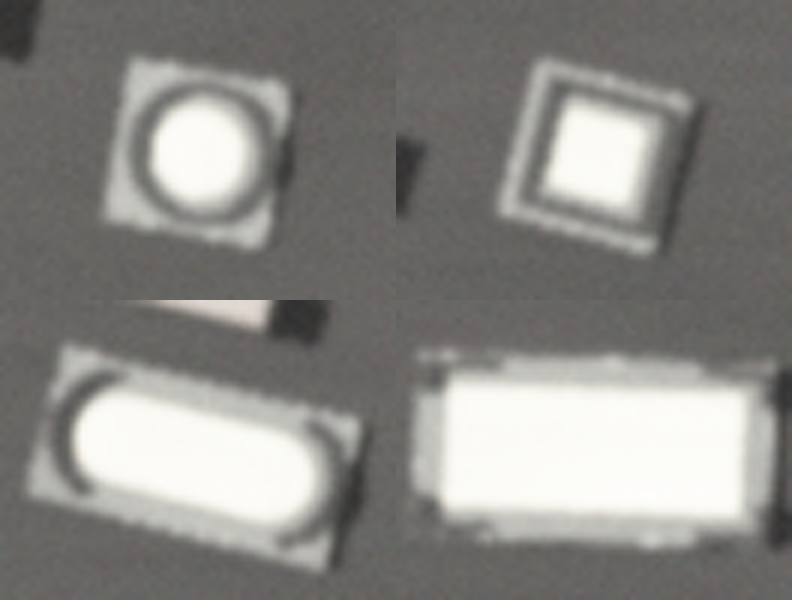

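Run:
```python
from h import *
T=np.load("T.npz")
def fit(c,cx,cy,thr,z,hw=33,name=""):
    im=T["im_"+c].astype(np.float32).mean(2)
    x0,y0=int(cx-hw),int(cy-hw); f=8
    p=cv2.resize(im[y0:y0+2*hw,x0:x0+2*hw],None,fx=f,fy=f,interpolation=cv2.INTER_CUBIC)
    cs,_=cv2.findContours((p>thr).astype(np.uint8),cv2.RETR_EXTERNAL,cv2.CHAIN_APPROX_NONE)
    ok=[k for k in cs if cv2.contourArea(k)>2000]
    k=min(ok,key=lambda k:np.hypot(*(k.reshape(-1,2).mean(0)-hw*f))).reshape(-1,2)
    w=back(np.array([x0,y0])+(k+.5)/f-.5,z,c)[:,:2].astype(np.float32)
    (a,b),(d1,d2),an=cv2.minAreaRect(w)
    M=cv2.moments(w.reshape(-1,1,2)); 
    print(c,name,thr,"rect",round(a,1),round(b,1),"size",round(d1,1),round(d2,1),"ang",round(an,1),"centroid",round(M["m10"]/M["m00"],1),round(M["m01"]/M["m00"],1))
for c,L in (("top",dict(pipe=(341,248),tube=(356,191),rnd=(217,180),sq=(216,250))),("side",dict(pipe=(327,181),tube=(270,168),rnd=(247,281),sq=(330,285)))):
    for n,(x,y) in L.items():
        for th in (190,215): 
            try: fit(c,x,y,th,6,name=n)
            except Exception as e: print(c,n,e)
        
for n,(x,y) in dict(pipe=(341,248),tube=(356,191),rnd=(217,180),sq=(216,250)).items(): fit("top",x,y,125,5,40,name=n+" base")
fit("top",288,187,150,12,name="sqplate")
# manual stack corners
u=lambda X,o:np.array(o)+(np.array(X,float)+.5)/10-.5
q=back(u([(178,170),(655,268),(622,455),(142,357)],(248,157)),12,"top"); print("sqp",q.mean(0),q.round(1))
q=back(u([(453,235),(578,278),(545,400),(415,360)],(248,157)),64,"top"); print("tube top",q.mean(0),q.round(1))
q=back(u([(400,60),(520,95),(475,165),(345,150)],(222,183)),64,"side"); print("tube side",q.mean(0),q.round(1))
print("pipe",back(u([(277,258)],(248,157)),64,"top"),back(u([(352,290)],(222,183)),64,"side"))
```

```text
top pipe 190 rect 435.7 -174.5 size 50.8 53.1 ang 64.2 centroid 435.8 -174.3
top pipe 215 rect 435.7 -173.6 size 47.2 48.0 ang 57.5 centroid 435.9 -173.6
top tube 190 rect 612.5 -220.5 size 48.1 49.9 ang 75.8 centroid 612.3 -220.2
top tube 215 rect 612.4 -219.6 size 43.7 45.4 ang 76.2 centroid 612.4 -219.5
top rnd 190 rect 634.6 217.9 size 129.9 71.4 ang 75.9 centroid 634.5 217.8
top rnd 215 rect 635.8 218.2 size 126.2 49.9 ang 76.8 centroid 635.9 218.3
top sq 190 rect 423.9 215.4 size 171.9 90.0 ang 85.2 centroid 422.6 214.1
top sq 215 rect 422.6 213.0 size 155.2 65.8 ang 89.1 centroid 422.6 212.9
side pipe 190 rect 435.9 -178.0 size 51.8 52.6 ang 26.9 centroid 435.9 -178.0
side pipe 215 rect 436.2 -177.6 size 47.8 48.4 ang 83.6 centroid 435.9 -177.4
side tube 190 rect 613.0 -224.7 size 49.8 50.2 ang 75.3 centroid 613.0 -224.8
side tube 215 rect 613.2 -224.1 size 45.5 45.5 ang 76.0 centroid 613.0 -224.2
side rnd 190 rect 636.7 214.3 size 131.9 76.1 ang 76.1 centroid 636.1 214.5
side rnd 215 rect 636.8 215.6 size 127.6 48.9 ang 76.7 centroid 636.8 215.6
side sq 190 rect 424.5 217.1 s
[... 311 characters left out ...]
 220.3 size 163.5 86.2 ang 76.9 centroid 636.0 219.2
top sq base 125 rect 423.0 213.9 size 188.2 101.5 ang 88.6 centroid 423.5 213.2
top sqplate 150 rect 618.9 -2.9 size 151.8 64.2 ang 79.4 centroid 620.3 5.2
sqp [618.60649339  -4.62387303  12.        ] [[661.6  65.2  12. ]
 [634.4 -83.9  12. ]
 [575.7 -74.7  12. ]
 [602.8  74.9  12. ]]
tube top [611.08685803 -33.16872972  64.        ] [[635.9 -19.2  64. ]
 [623.8 -57.   64. ]
 [586.8 -47.8  64. ]
 [597.9  -8.6  64. ]]
tube side [612.35568525 -39.87998525  64.        ] [[624.6 -62.5  64. ]
 [588.9 -51.   64. ]
 [599.3 -21.6  64. ]
 [636.5 -24.4  64. ]]
pipe [[627.70267457  33.40178224  64.        ]] [[628.87385895  29.90655611  64.        ]]
```

Call:
drive_tool --commands '[{"dx": 23,"dy": 30,"dz": -3,"yaw": 3.2},{"dx": 23,"dy": 30,"dz": -3,"yaw": 3.2},{"dx": 23,"dy": 30,"dz": -3,"yaw": 3.2},{"dx": 23,"dy": 30,"dz": -3,"yaw": 3.2},{"dx": 23,"dy": 30,"dz": -3,"yaw": 3.2}]'

```text
t: 1.62
eef_pos: [254.4, -458.0, 199.6]
tcp_rot: [3.141, 0.0, 0.505]
ft_force: [0.9, -0.2, 0.1]
opening: 1.002
```

Call:
drive_tool --commands '[{"dx": 23,"dy": 30,"dz": -3,"yaw": 3.2},{"dx": 23,"dy": 30,"dz": -3,"yaw": 3.2},{"dx": 23,"dy": 30,"dz": -3,"yaw": 3.2},{"dx": 23,"dy": 30,"dz": -3,"yaw": 3.2},{"dx": 23,"dy": 30,"dz": -3,"yaw": 3.2}]'

```text
t: 2.03
eef_pos: [369.5, -307.9, 184.7]
tcp_rot: [3.141, 0.0, 0.785]
ft_force: [1.5, -0.5, -0.7]
opening: 0.999
```

Call:
drive_tool --commands '[{"dx": 23,"dy": 30,"dz": -3,"yaw": 3.2},{"dx": 23,"dy": 30,"dz": -3,"yaw": 3.2},{"dx": 23,"dy": 30,"dz": -3,"yaw": 3.2},{"dx": 23,"dy": 30,"dz": -3,"yaw": 3.2},{"dx": 23,"dy": 30,"dz": -3,"yaw": 3.2}]'

```text
t: 2.45
eef_pos: [484.7, -157.7, 169.7]
tcp_rot: [3.141, 0.0, 1.064]
ft_force: [-0.2, -1.8, 0.2]
opening: 0.998
```

Call:
drive_tool --commands '[{"dx": 23,"dy": 30,"dz": -3,"yaw": 3.2},{"dx": 23,"dy": 30,"dz": -3,"yaw": 3.2},{"dx": 23,"dy": 30,"dz": -3,"yaw": 3.2},{"dx": 23,"dy": 30,"dz": -3,"yaw": 3.2},{"dx": 23,"dy": 30,"dz": -3,"yaw": 3.2}]'

```text
t: 2.87
eef_pos: [599.7, -7.6, 154.6]
tcp_rot: [3.141, 0.0, 1.344]
ft_force: [0.0, -0.2, 0.5]
opening: 1.0
```

Call:
drive_tool --commands '[{"dx": 14.6,"dy": 20,"dz": -15,"yaw": 1.5},{"dx": 14,"dy": 19.3,"dz": -20,"yaw": 1},{"dz": 0}]'

```text
invalid input
```

Run:
```python
from h import *
for c,n in(("top",(276,183)),("side",(258,205))):
    im=env.read_camera(c); crop(im,*n,80,60,8,f"pics/a_{c}.png")
print(env.state()["eef_pos"])
for c in C: print(c,proj([[628.3,31.7,120],[628.3,31.7,64]],c))
```

```text
[600.88083968  -5.61383232 153.9733595 ]
top [[275.77944768 179.55162357]
 [275.82193059 182.16569652]]
side [[256.51475822 197.54302295]
 [256.88998015 212.03380808]]
```

View pics/a_top.png

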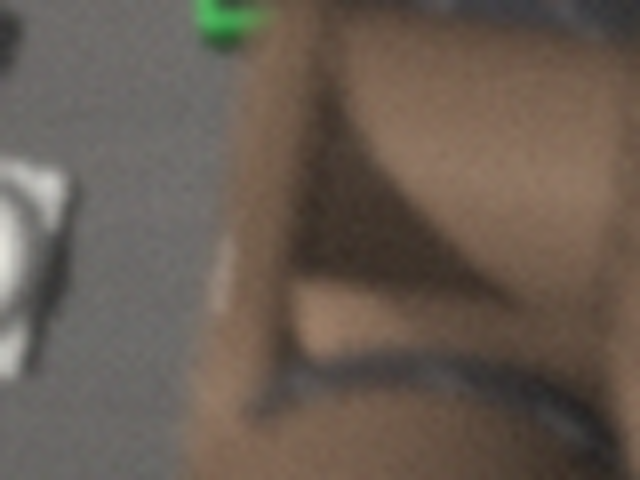

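View pics/a_side.png

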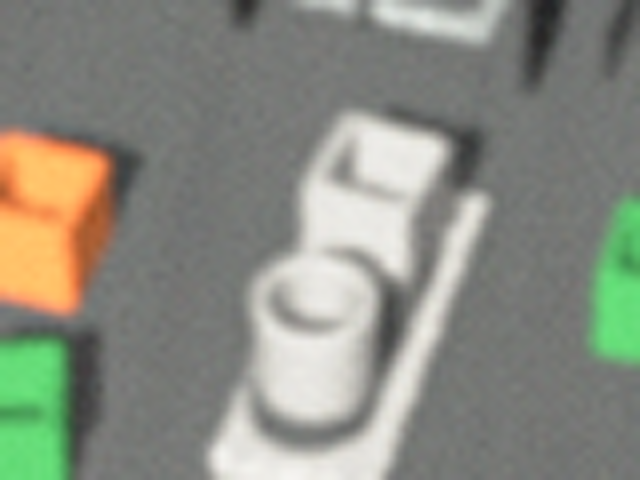

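Call:
drive_tool --commands '[{"dx": 14.0,"dy": 19.0,"dz": -15.0,"yaw": 1.5},{"dx": 14.0,"dy": 19.0,"dz": -20.0,"yaw": 1.0},{"dx": 0,"dy": 0,"dz": -15,"yaw": 0}]'

```text
t: 3.22
eef_pos: [628.1, 30.7, 103.7]
tcp_rot: [3.14, -0.001, 1.387]
ft_force: [0.3, -0.2, -1.2]
opening: 0.997
```

Run:
```python
from h import *
c="side"
im=env.read_camera(c); crop(im,258,195,80,60,10,f"pics/b_{c}.png")
p=env.state()["eef_pos"];print(p, env.state()["tcp_rot"])
print((proj([p,[628.3,31.7,64]],c)-[218,165])*10)
```

```text
[625.86842867  29.6446899  100.76426464] [-3.13782155e+00  4.82367399e-04  1.38583345e+00]
[[396.23691491 371.4034856 ]
 [388.89980151 470.33808077]]
```

View pics/b_side.png

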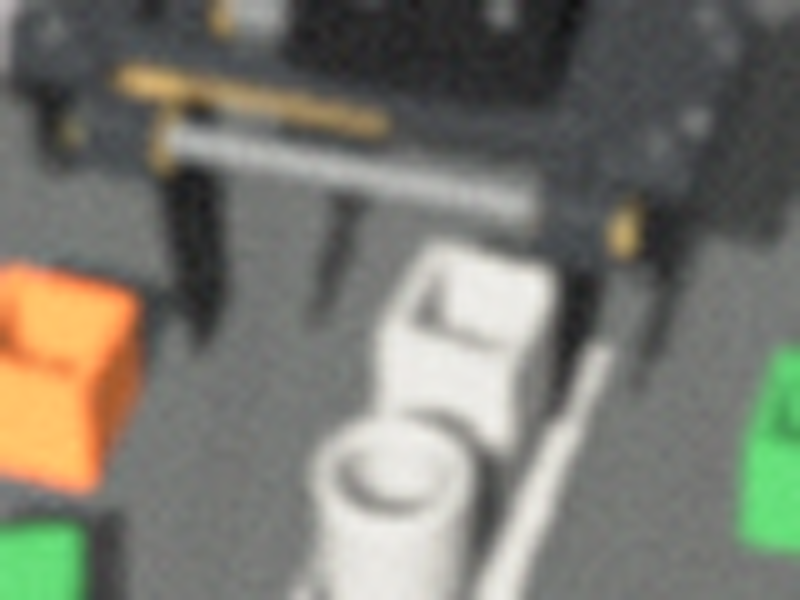

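Call:
drive_tool --commands '[{"dx": 1.5,"dy": 3.0,"dz": -20,"yaw": 0.3},{"dx": 0,"dy": 0,"dz": -20,"yaw": 0},{"dx": 0,"dy": 0,"dz": -18,"yaw": 0},{"dx": 0,"dy": 0,"dz": -10,"yaw": 0},{"dx": 0,"dy": 0,"dz": 0,"yaw": 0}]'

```text
t: 3.68
eef_pos: [627.2, 30.9, 35.2]
tcp_rot: [-3.139, 0.0, 1.389]
ft_force: [-0.2, 0.6, -0.7]
opening: 1.001
```

Call:
drive_tool --commands '[{"dx": 0,"dy": 0,"dz": 0,"yaw": 0},{"dx": 0,"dy": 0,"dz": 0,"yaw": 0},{"dx": 0,"dy": 0,"dz": 0,"yaw": 0}]' --grip 0.4

```text
t: 3.93
eef_pos: [628.8, 31.4, 38.0]
tcp_rot: [3.14, -0.0, 1.389]
ft_force: [-0.3, 0.2, -0.3]
opening: 0.848
```

Call:
drive_tool --commands '[{"dx": 0,"dy": 0,"dz": 0,"yaw": 0},{"dx": 0,"dy": 0,"dz": 0,"yaw": 0},{"dx": 0,"dy": 0,"dz": 0,"yaw": 0},{"dx": 0,"dy": 0,"dz": 0,"yaw": 0},{"dx": 0,"dy": 0,"dz": 0,"yaw": 0}]' --grip 0.3

```text
t: 4.35
eef_pos: [628.2, 31.6, 36.7]
tcp_rot: [3.141, -0.0, 1.39]
ft_force: [-0.1, 0.2, -0.0]
opening: 0.495
```

Call:
drive_tool --commands '[{"dx": 0,"dy": 0,"dz": 0,"yaw": 0},{"dx": 0,"dy": 0,"dz": 0,"yaw": 0},{"dx": 0,"dy": 0,"dz": 0,"yaw": 0},{"dx": 0,"dy": 0,"dz": 0,"yaw": 0}]' --grip 0.3

```text
t: 4.68
eef_pos: [628.2, 31.6, 36.7]
tcp_rot: [-3.142, 0.0, 1.39]
ft_force: [-0.3, 0.4, 3.1]
opening: 0.45
```

Call:
drive_tool --commands '[{"dx": 0,"dy": 0,"dz": 5,"yaw": 0},{"dx": 0,"dy": 0,"dz": 12,"yaw": 0},{"dx": 0,"dy": 0,"dz": 20,"yaw": 0},{"dx": -4.5,"dy": -4.2,"dz": 24,"yaw": 0},{"dx": -12,"dy": -13,"dz": 12,"yaw": 0}]'

```text
t: 5.1
eef_pos: [613.3, 15.2, 112.8]
tcp_rot: [3.138, -0.001, 1.391]
ft_force: [-0.1, -0.8, -1.8]
opening: 0.453
```

Call:
drive_tool --commands '[{"dx": -18,"dy": -20,"dz": 0,"yaw": 0},{"dx": -23,"dy": -25,"dz": 0,"yaw": 0},{"dx": -25,"dy": -27,"dz": 0,"yaw": 0},{"dx": -25,"dy": -27,"dz": 0,"yaw": 0},{"dx": -25,"dy": -27,"dz": 0,"yaw": 0}]'

```text
t: 5.52
eef_pos: [494.6, -112.5, 110.6]
tcp_rot: [3.14, 0.0, 1.39]
ft_force: [0.5, -0.3, -2.3]
opening: 0.448
```

Call:
drive_tool --commands '[{"dx": -23,"dy": -25,"dz": 0,"yaw": 0},{"dx": -20,"dy": -21,"dz": -5,"yaw": 0},{"dx": -12,"dy": -13,"dz": -10,"yaw": 0},{"dx": -5,"dy": -5,"dz": -10,"yaw": 0},{"dx": 0,"dy": 0,"dz": -10,"yaw": 0}]'

```text
t: 5.93
eef_pos: [435.0, -177.0, 75.4]
tcp_rot: [3.14, 0.001, 1.388]
ft_force: [0.9, 0.5, -1.7]
opening: 0.45
```

Run:
```python
from h import *
c="side"
im=env.read_camera(c); crop(im,325,165,80,60,10,f"pics/c_{c}.png")
p=env.state();print(p["eef_pos"], p["tcp_rot"],p["ft_force"])
```

```text
[ 434.89547023 -176.27734057   73.79453293] [-3.14099699e+00 -2.09008197e-04  1.38784934e+00] [-0.43897906 -0.20347312 -4.535186  ]
```

View pics/c_side.png

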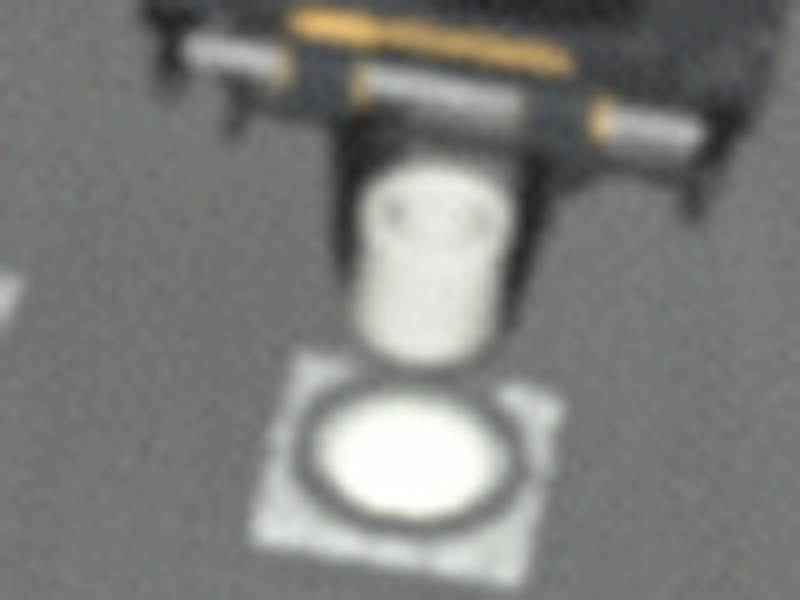

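Call:
drive_tool --commands '[{"dx": 0.5,"dy": 0.5,"dz": -18,"yaw": 0},{"dx": 0,"dy": 0,"dz": -16,"yaw": 0},{"dx": 0,"dy": 0,"dz": -11,"yaw": 0},{"dx": 0,"dy": 0,"dz": -6,"yaw": 0},{"dx": 0,"dy": 0,"dz": -2,"yaw": 0}]'

```text
t: 6.4
eef_pos: [436.4, -175.0, 21.5]
tcp_rot: [-3.141, -0.0, 1.39]
ft_force: [-0.0, 0.2, -1.1]
opening: 0.45
```

Call:
drive_tool --commands '[{"dx": 0,"dy": 0,"dz": -1,"yaw": 0},{"dx": 0,"dy": 0,"dz": -1,"yaw": 0},{"dx": 0,"dy": 0,"dz": -0.5,"yaw": 0},{"dx": 0,"dy": 0,"dz": 0,"yaw": 0}]'

```text
t: 6.73
eef_pos: [436.4, -175.2, 19.6]
tcp_rot: [3.141, 0.0, 1.39]
ft_force: [-0.5, 0.3, -0.1]
opening: 0.447
```

Call:
drive_tool --commands '[{"dx": 0,"dy": 0,"dz": -0.5,"yaw": 0},{"dx": 0,"dy": 0,"dz": 0,"yaw": 0}]'

```text
t: 6.9
eef_pos: [436.3, -175.2, 18.9]
tcp_rot: [3.141, 0.0, 1.39]
ft_force: [-0.4, -0.6, -1.6]
opening: 0.447
```

Call:
drive_tool --commands '[{"dx": 0,"dy": 0,"dz": -0.5,"yaw": 0},{"dx": 0,"dy": 0,"dz": 0,"yaw": 0}]'

```text
t: 7.07
eef_pos: [436.3, -175.2, 18.6]
tcp_rot: [3.141, 0.0, 1.39]
ft_force: [-0.8, -0.1, 5.9]
opening: 0.45
```

Call:
drive_tool --commands '[{"dx": 0,"dy": 0,"dz": 0,"yaw": 0},{"dx": 0,"dy": 0,"dz": 0,"yaw": 0},{"dx": 0,"dy": 0,"dz": 0,"yaw": 0},{"dx": 0,"dy": 0,"dz": 0,"yaw": 0}]' --grip 0.8

```text
t: 7.4
eef_pos: [436.2, -175.1, 18.1]
tcp_rot: [3.141, 0.0, 1.39]
ft_force: [0.9, -0.1, -0.6]
opening: 0.67
```

Call:
drive_tool --commands '[{"dx": 0,"dy": 0,"dz": 8,"yaw": 0},{"dx": 0,"dy": 0,"dz": 20,"yaw": 0},{"dx": 0,"dy": 0,"dz": 30,"yaw": 0},{"dx": 5,"dy": 5,"dz": 30,"yaw": 0},{"dx": 20,"dy": 16,"dz": 15,"yaw": 0}]'

```text
t: 7.82
eef_pos: [460.5, -155.1, 124.5]
tcp_rot: [3.14, 0.001, 1.388]
ft_force: [0.6, -0.1, -0.4]
opening: 0.797
```

Call:
drive_tool --commands '[{"dx": 25,"dy": 20,"dz": 0,"yaw": -1},{"dx": 28,"dy": 22,"dz": 0,"yaw": -1},{"dx": 28,"dy": 22,"dz": 0,"yaw": -1},{"dx": 28,"dy": 22,"dz": -5,"yaw": -1},{"dx": 25,"dy": 20,"dz": -10,"yaw": -1}]' --grip 0.9

```text
t: 8.23
eef_pos: [597.2, -46.6, 107.7]
tcp_rot: [3.139, -0.0, 1.302]
ft_force: [0.0, -0.3, 0.5]
opening: 0.896
```

Call:
drive_tool --commands '[{"dx": 12,"dy": 10,"dz": -10,"yaw": -0.3},{"dx": 4.8,"dy": 4,"dz": -5,"yaw": 0},{"dx": 0,"dy": 0,"dz": 0,"yaw": 0}]'

```text
t: 8.48
eef_pos: [611.8, -33.3, 90.3]
tcp_rot: [-3.14, 0.0, 1.299]
ft_force: [-0.2, 0.5, 0.4]
opening: 0.899
```

Run:
```python
from h import *
c="side"
im=env.read_camera(c); crop(im,265,185,80,60,10,f"pics/d_{c}.png"); cv2.imwrite("pics/d_full.png",im[:,:,::-1])
p=env.state();print(p["eef_pos"], np.degrees(p["tcp_rot"]),p["ft_force"])
```

```text
[611.35487863 -34.0654091   90.91084592] [-1.79921152e+02  1.54100959e-02  7.43774655e+01] [-0.19543868  0.09959807 -0.80409976]
```

View pics/d_side.png

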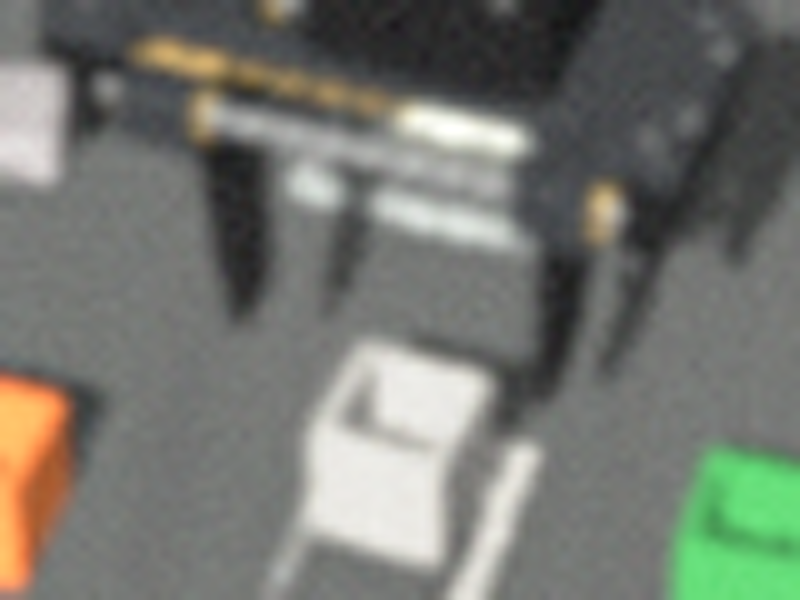

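View pics/d_full.png

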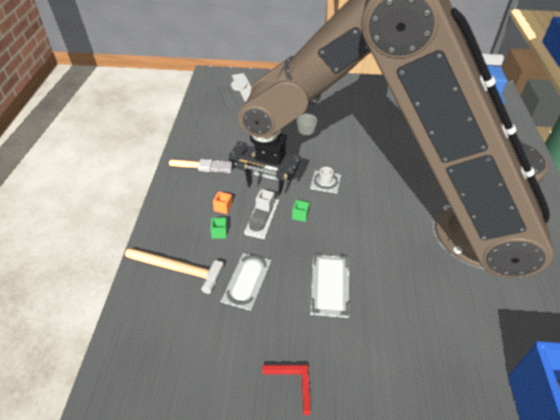

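Run:
```python
from h import *
u=lambda X,o:np.array(o)+(np.array(X,float)+.5)/10-.5
q=back(u([(365,340),(495,380),(445,450),(310,430)],(225,155)),64,"side"); print(q.mean(0),q)
q=back(u([(310,525),(440,563)],(225,155)),24,"side"); print(q.mean(0),q)
q=back(u([(240,318),(548,395)],(225,155)),91,"side"); print(q.mean(0),q)
im=env.read_camera("top"); crop(im,290,195,80,60,10,"pics/e_top.png")
```

```text
[612.62724625 -38.83784776  64.        ] [[626.03770419 -62.37562853  64.        ]
 [587.3499313  -49.1147274   64.        ]
 [599.17657447 -19.59949298  64.        ]
 [637.94477504 -24.26154215  64.        ]]
[619.47530693 -19.57676797  24.        ] [[638.87897639 -25.52751554  24.        ]
 [600.07163746 -13.62602039  24.        ]]
[614.58419442 -28.32607187  91.        ] [[658.88609177 -40.02907837  91.        ]
 [570.28229707 -16.62306538  91.        ]]
```

View pics/e_top.png

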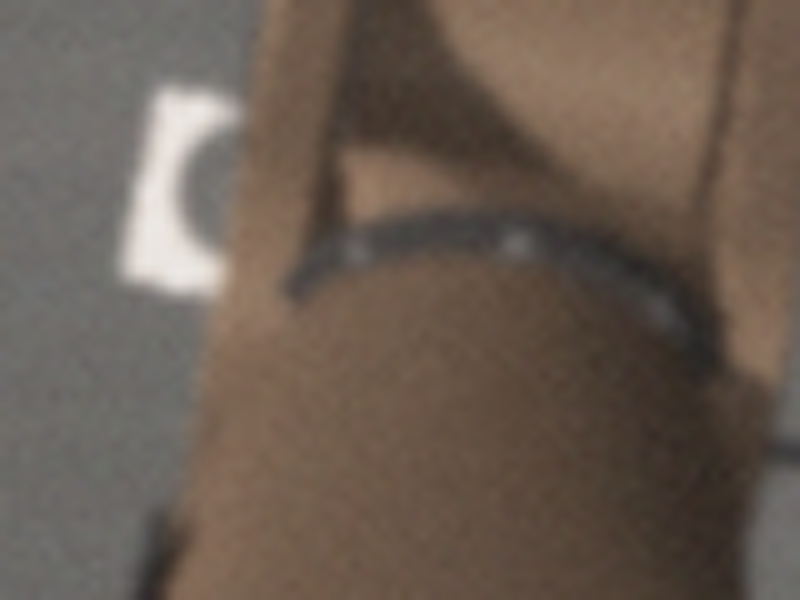

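Call:
drive_tool --commands '[{"dx": 0.5,"dy": -2,"dz": -18,"yaw": -0.4},{"dx": 0,"dy": 0,"dz": -18,"yaw": 0},{"dx": 0,"dy": 0,"dz": -12,"yaw": 0},{"dx": 0,"dy": 0,"dz": -6,"yaw": 0},{"dx": 0,"dy": 0,"dz": 0,"yaw": 0}]'

```text
t: 9.0
eef_pos: [611.8, -36.7, 36.5]
tcp_rot: [-3.14, 0.0, 1.29]
ft_force: [0.1, 0.9, 0.5]
opening: 0.901
```

Call:
drive_tool --commands '[{"dx": 0,"dy": 0,"dz": 0,"yaw": 0},{"dx": 0,"dy": 0,"dz": 0,"yaw": 0},{"dx": 0,"dy": 0,"dz": 0,"yaw": 0},{"dx": 0,"dy": 0,"dz": 0,"yaw": 0},{"dx": 0,"dy": 0,"dz": 0,"yaw": 0}]' --grip 0.25

```text
t: 9.42
eef_pos: [612.7, -36.1, 37.6]
tcp_rot: [3.141, -0.0, 1.29]
ft_force: [0.1, 0.2, 1.1]
opening: 0.603
```

Call:
drive_tool --commands '[{"dx": 0,"dy": 0,"dz": 0,"yaw": 0},{"dx": 0,"dy": 0,"dz": 0,"yaw": 0},{"dx": 0,"dy": 0,"dz": 0,"yaw": 0},{"dx": 0,"dy": 0,"dz": 0,"yaw": 0},{"dx": 0,"dy": 0,"dz": 0,"yaw": 0}]'

```text
t: 9.83
eef_pos: [612.5, -36.1, 37.2]
tcp_rot: [-3.142, 0.0, 1.29]
ft_force: [-0.2, 0.5, 2.0]
opening: 0.419
```

Call:
drive_tool --commands '[{"dx": 0,"dy": 0,"dz": 5,"yaw": 0},{"dx": 0,"dy": 0,"dz": 12,"yaw": 0},{"dx": 0,"dy": 0,"dz": 20,"yaw": 0},{"dx": 0,"dy": -4,"dz": 20,"yaw": 0},{"dx": 0,"dy": -14,"dz": 8,"yaw": 0.5}]'

```text
t: 10.25
eef_pos: [613.4, -53.2, 105.5]
tcp_rot: [3.138, -0.001, 1.3]
ft_force: [0.4, 0.2, -1.9]
opening: 0.421
```

Call:
drive_tool --commands '[{"dx": 0,"dy": -24,"dz": 0,"yaw": 0.5},{"dx": 0,"dy": -30,"dz": 0,"yaw": 0.5},{"dx": 0,"dy": -34,"dz": 0,"yaw": 0.6},{"dx": 0,"dy": -32,"dz": 0,"yaw": 0},{"dx": 0,"dy": -25,"dz": -5,"yaw": 0}]'

```text
t: 10.67
eef_pos: [612.9, -201.6, 99.0]
tcp_rot: [3.139, 0.001, 1.326]
ft_force: [0.0, -0.6, -1.7]
opening: 0.419
```

Call:
drive_tool --commands '[{"dx": 0,"dy": -15,"dz": -10,"yaw": 0},{"dx": 0,"dy": -8,"dz": -10,"yaw": 0},{"dx": 0,"dy": 0,"dz": -5,"yaw": 0},{"dx": 0,"dy": 0,"dz": 0,"yaw": 0}]'

```text
t: 11.0
eef_pos: [611.7, -221.0, 70.4]
tcp_rot: [-3.139, -0.001, 1.327]
ft_force: [-0.5, 0.7, -1.3]
opening: 0.416
```

Run:
```python
from h import *
c="side"
im=env.read_camera(c); crop(im,268,155,80,60,10,f"pics/f_{c}.png")
p=env.state();print(p["eef_pos"], np.degrees(p["tcp_rot"]),p["ft_force"])
```

```text
[ 612.14052027 -220.68223218   71.21614776] [-1.79879823e+02 -3.74239758e-02  7.60636778e+01] [ 0.45181618  0.44738265 -2.37688407]
```

View pics/f_side.png

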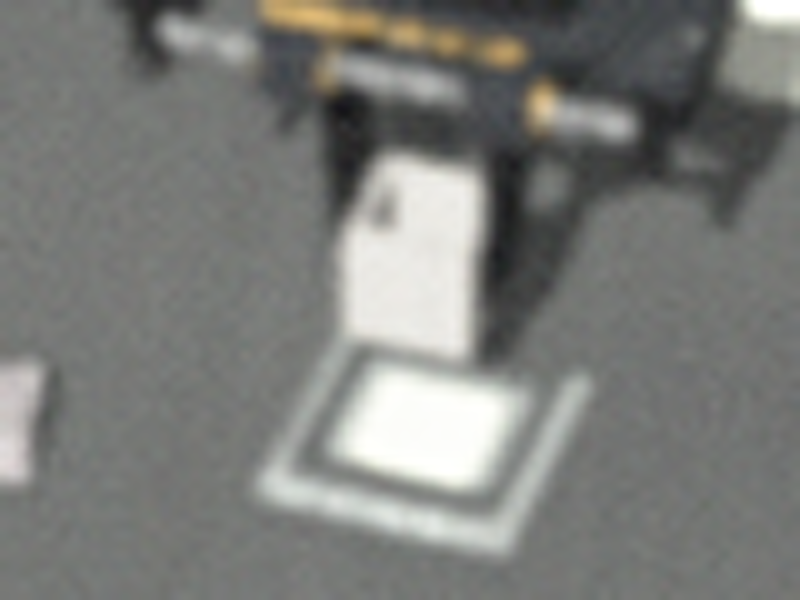

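Call:
drive_tool --commands '[{"dx": 0.5,"dy": -0.5,"dz": -18,"yaw": 0},{"dx": 0,"dy": 0,"dz": -15,"yaw": 0},{"dx": 0,"dy": 0,"dz": -10,"yaw": 0},{"dx": 0,"dy": 0,"dz": -5,"yaw": 0},{"dx": 0,"dy": 0,"dz": -2.5,"yaw": 0}]'

```text
t: 11.47
eef_pos: [613.1, -221.7, 21.2]
tcp_rot: [-3.141, -0.0, 1.328]
ft_force: [-0.1, 0.4, -2.2]
opening: 0.419
```

Call:
drive_tool --commands '[{"dx": 0,"dy": 0,"dz": -1,"yaw": 0},{"dx": 0,"dy": 0,"dz": -0.5,"yaw": 0},{"dx": 0,"dy": 0,"dz": 0,"yaw": 0}]'

```text
t: 11.72
eef_pos: [613.3, -222.7, 20.8]
tcp_rot: [3.141, 0.0, 1.327]
ft_force: [0.4, 0.1, -1.6]
opening: 0.417
```

Call:
drive_tool --commands '[{"dx": 0,"dy": 0,"dz": -0.5,"yaw": 0},{"dx": 0,"dy": 0,"dz": 0,"yaw": 0}]'

```text
t: 11.88
eef_pos: [613.2, -222.7, 20.1]
tcp_rot: [3.141, 0.0, 1.327]
ft_force: [-0.6, -0.6, -1.7]
opening: 0.419
```

Call:
drive_tool --commands '[{"dx": 0,"dy": 0,"dz": -0.6,"yaw": 0},{"dx": 0,"dy": 0,"dz": 0,"yaw": 0}]'

```text
t: 12.05
eef_pos: [613.1, -222.7, 19.3]
tcp_rot: [3.141, 0.0, 1.327]
ft_force: [-0.3, -1.1, -0.9]
opening: 0.425
```

Call:
drive_tool --commands '[{"dx": 0,"dy": 0,"dz": -0.5,"yaw": 0},{"dx": 0,"dy": 0,"dz": 0,"yaw": 0}]'

```text
t: 12.22
eef_pos: [613.1, -222.7, 19.2]
tcp_rot: [3.141, 0.0, 1.327]
ft_force: [-1.5, 0.4, 5.3]
opening: 0.419
```

Contact felt; release and lift.

Call:
drive_tool --commands '[{"dx": 0,"dy": 0,"dz": 0,"yaw": 0},{"dx": 0,"dy": 0,"dz": 0,"yaw": 0},{"dx": 0,"dy": 0,"dz": 0,"yaw": 0},{"dx": 0,"dy": 0,"dz": 0,"yaw": 0}]' --grip 0.75

```text
t: 12.55
eef_pos: [613.1, -222.7, 18.5]
tcp_rot: [3.141, 0.0, 1.327]
ft_force: [-0.7, 0.6, -0.7]
opening: 0.645
```

Call:
drive_tool --commands '[{"dx": 0,"dy": 0,"dz": 8,"yaw": 0},{"dx": 0,"dy": 0,"dz": 20,"yaw": 0},{"dx": 0,"dy": 0,"dz": 30,"yaw": 0},{"dx": 0,"dy": 0,"dz": 30,"yaw": 0},{"dx": 0,"dy": -15,"dz": 15,"yaw": 0}]'

```text
t: 12.97
eef_pos: [614.0, -236.3, 125.7]
tcp_rot: [3.138, 0.0, 1.329]
ft_force: [0.5, -0.5, 0.2]
opening: 0.744
```

Run:
```python
from h import *
for c in C:
    im=env.read_camera(c); cv2.imwrite(f"pics/g_{c}.png",im[:,:,::-1])
    if c=="top": crop(im,288,187,80,60,10,"pics/gc_top.png")
    else: crop(im,262,213,80,60,10,"pics/gc_side.png")
```

```text
(no output)
```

View pics/g_top.png

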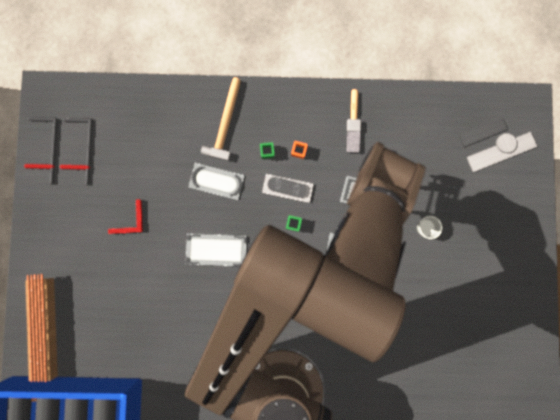

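View pics/gc_top.png

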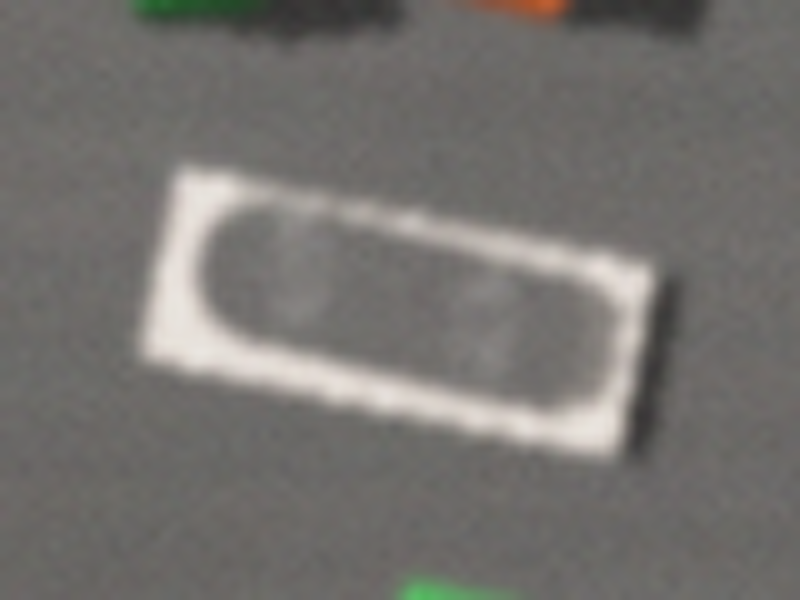

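View pics/gc_side.png

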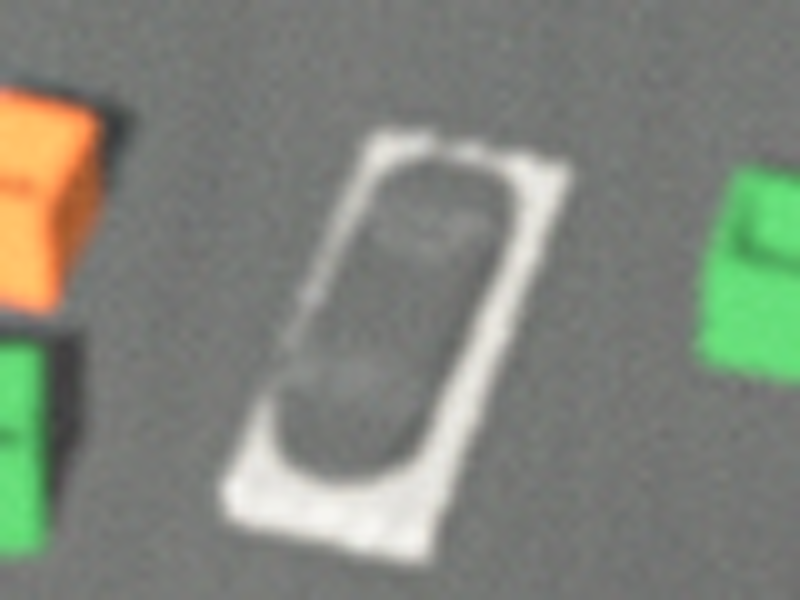

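Run:
```python
from h import *
for c,n,o in(("top","g_top",(288,187)),("side","g_side",(262,213))):
    im=cv2.imread(f"pics/{n}.png").astype(np.float32).mean(2)
    x0,y0=o[0]-40,o[1]-40; f=8
    p=cv2.resize(im[y0:y0+80,x0:x0+80],None,fx=f,fy=f,interpolation=cv2.INTER_CUBIC)
    for th in(135,145,160):
        cs,h=cv2.findContours((p>th).astype(np.uint8),cv2.RETR_CCOMP,cv2.CHAIN_APPROX_NONE)
        for k,hh in zip(cs,h[0]):
            if cv2.contourArea(k)<8000: continue
            k=k.reshape(-1,2)
            if np.hypot(*(k.mean(0)-320))>60: continue
            z=24 if hh[3]>=0 else 12
            w=back(np.array([x0,y0])+(k+.5)/f-.5,z,c)[:,:2].astype(np.float32)
            w=cv2.convexHull(w)
            r=cv2.minAreaRect(w); print(c,th,"inner" if z==24 else "outer",np.round(r[0],1),np.round(r[1],1),round(r[2],1))
```

```text
top 135 outer [619.1  -3.1] [155.1  67. ] 79.3
top 135 inner [619.6  -6.3] [126.7  42.5] 77.2
top 145 outer [618.9  -3.3] [153.8  65.6] 79.4
top 145 inner [620.   -6.5] [128.9  45.1] 77.1
top 160 outer [618.7  -3.3] [152.3  63.8] 79.4
side 135 outer [620.2  -3. ] [169.7  67.7] 79.4
side 135 inner [6.205e+02 6.000e-01] [127.3  44.9] 77.0
side 145 outer [620.   -2.9] [167.3  66.1] 79.2
```

Run:
```python
from h import *
u=lambda X,o:np.array(o)+(np.array(X,float)+.5)/10-.5
print(back(u([(440,158)],(222,183)),24,"side"),back(u([(345,485)],(222,183)),12,"side"))
print(back(u([(198,280),(618,335)],(248,157)),24,"top"))
# model overlay of stadium
def stad(x,y,yaw,z):
    t=np.linspace(0,np.pi,20); a=np.r_[np.c_[22*np.cos(t),40+22*np.sin(t)],np.c_[-22*np.cos(t),-40-22*np.sin(t)]]
    c,s=np.cos(yaw),np.sin(yaw); return np.c_[x+c*a[:,0]-s*a[:,1],y+s*a[:,0]+c*a[:,1],np.full(len(a),z)]
out=[]
for c,o in(("top",(248,157)),("side",(222,183))):
    im=cv2.imread(f"pics/gc_{c}.png")
    for y,col in((-6,(0,0,255)),(-3,(0,255,0)) ):
        for z in(24,12) if c=="side" else (24,):
            q=((proj(stad(620,y,np.radians(-12.9),z),c)-o+.5)*10-.5).astype(int); cv2.polylines(im,[q],True,col,1)
    out.append(cv2.resize(im[100:520,100:680],None,fx=.69,fy=.69))
cv2.imwrite("pics/ov.png",np.hstack(out))
```

```text
[[613.29509987 -63.64410034  24.        ]] [[629.08778003  55.70460045  12.        ]]
[[625.69763752  57.84801822  24.        ]
 [611.66186026 -71.97903154  24.        ]]
```

View pics/ov.png

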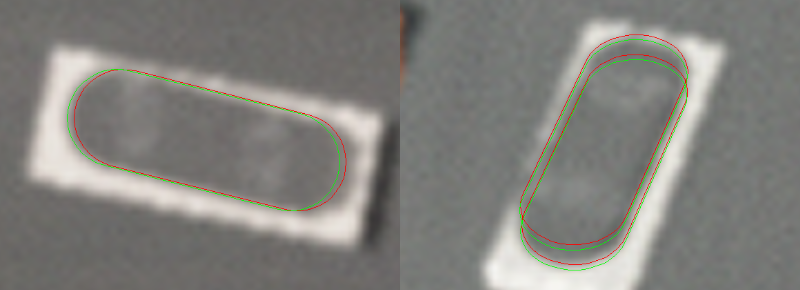

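Call:
drive_tool --commands '[{"dx": 1,"dy": 25,"dz": 0,"yaw": 0.5},{"dx": 1,"dy": 34,"dz": 0,"yaw": 0.5},{"dx": 1,"dy": 38,"dz": 0,"yaw": 0},{"dx": 1,"dy": 38,"dz": -10,"yaw": 0},{"dx": 1,"dy": 38,"dz": -20,"yaw": 0}]' --grip 0.7

```text
t: 13.48
eef_pos: [618.3, -64.0, 93.0]
tcp_rot: [3.139, -0.0, 1.344]
ft_force: [1.2, 0.2, 0.9]
opening: 0.7
```

Call:
drive_tool --commands '[{"dx": 1,"dy": 30,"dz": -20,"yaw": 0},{"dx": 0,"dy": 18,"dz": -20,"yaw": 0},{"dx": 0,"dy": 11,"dz": -15,"yaw": 0},{"dx": 0,"dy": 0,"dz": 0,"yaw": 0},{"dx": 0,"dy": 0,"dz": 0,"yaw": 0}]'

```text
t: 13.9
eef_pos: [618.4, -6.3, 36.3]
tcp_rot: [-3.139, 0.0, 1.346]
ft_force: [-0.4, 0.2, 0.3]
opening: 0.7
```

Run:
```python
from h import *
c="side"
im=env.read_camera(c); crop(im,262,200,80,60,10,f"pics/i_{c}.png")
p=env.state();print(p["eef_pos"], np.degrees(p["tcp_rot"]),p["ft_force"])
```

```text
[619.03018203  -7.05917462  37.28206763] [-1.79987023e+02  6.40064566e-03  7.70298338e+01] [ 0.17046793 -0.46756943 -0.14223434]
```

View pics/i_side.png

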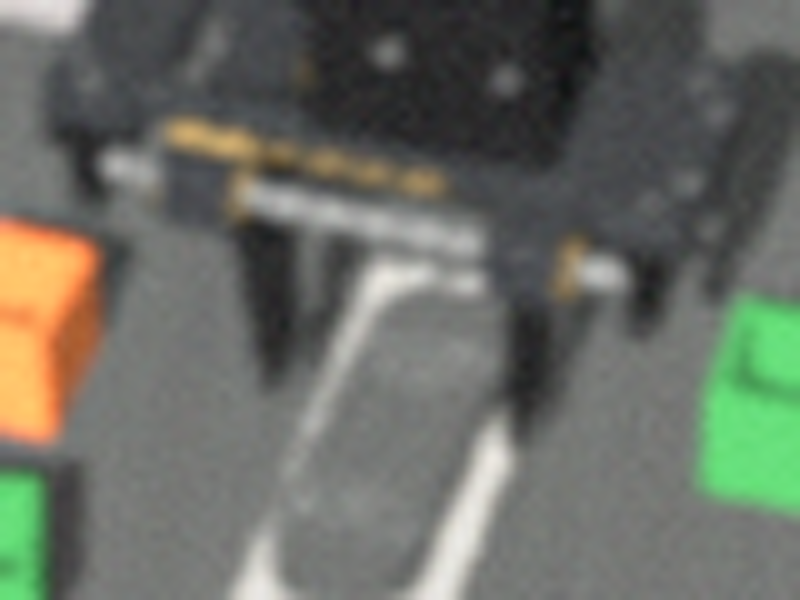

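Call:
drive_tool --commands '[{"dx": 0.5,"dy": 1.5,"dz": -10,"yaw": 0},{"dx": 0,"dy": 0,"dz": -8,"yaw": 0},{"dx": 0,"dy": 0,"dz": -3,"yaw": 0},{"dx": 0,"dy": 0,"dz": 0,"yaw": 0},{"dx": 0,"dy": 0,"dz": 0,"yaw": 0}]'

```text
t: 14.37
eef_pos: [619.4, -5.7, 16.0]
tcp_rot: [-3.141, 0.0, 1.344]
ft_force: [-0.7, 0.2, 0.1]
opening: 0.702
```

Call:
drive_tool --commands '[{"dx": 0,"dy": 0,"dz": 0,"yaw": 0},{"dx": 0,"dy": 0,"dz": 0,"yaw": 0}]'

```text
t: 14.53
eef_pos: [619.7, -5.4, 16.5]
tcp_rot: [3.141, -0.0, 1.344]
ft_force: [-0.0, -0.1, 0.4]
opening: 0.703
```

Call:
drive_tool --commands '[{"dx": 0,"dy": 0,"dz": -2,"yaw": 0},{"dx": 0,"dy": 0,"dz": 0,"yaw": 0},{"dx": 0,"dy": 0,"dz": 0,"yaw": 0}]' --grip 0.55

```text
t: 14.78
eef_pos: [619.5, -5.3, 14.1]
tcp_rot: [3.142, 0.0, 1.344]
ft_force: [0.9, 0.1, -0.1]
opening: 0.568
```

Call:
drive_tool --commands '[{"dx": 0,"dy": 0,"dz": 0,"yaw": 0},{"dx": 0,"dy": 0,"dz": 0,"yaw": 0},{"dx": 0,"dy": 0,"dz": 0,"yaw": 0},{"dx": 0,"dy": 0,"dz": 0,"yaw": 0},{"dx": 0,"dy": 0,"dz": 0,"yaw": 0}]' --grip 0.3

```text
t: 15.2
eef_pos: [619.6, -5.2, 14.2]
tcp_rot: [3.141, -0.0, 1.344]
ft_force: [-0.3, 0.2, 0.3]
opening: 0.458
```

Call:
drive_tool --commands '[{"dx": 0,"dy": 0,"dz": 0,"yaw": 0},{"dx": 0,"dy": 0,"dz": 0,"yaw": 0}]'

```text
t: 15.37
eef_pos: [619.5, -5.2, 14.2]
tcp_rot: [3.141, -0.0, 1.344]
ft_force: [0.2, 0.2, 0.6]
opening: 0.462
```

Call:
drive_tool --commands '[{"dx": 0,"dy": 0,"dz": 2,"yaw": 0},{"dx": 0,"dy": 0,"dz": 6,"yaw": 0},{"dx": 0,"dy": 0,"dz": 14,"yaw": 0},{"dx": 0,"dy": 0,"dz": 18,"yaw": 0},{"dx": 0,"dy": 4,"dz": 10,"yaw": 0}]'

```text
t: 15.78
eef_pos: [619.8, -1.6, 65.7]
tcp_rot: [3.141, 0.0, 1.344]
ft_force: [1.2, -0.4, -4.8]
opening: 0.457
```

Run:
```python
from h import *
c="side"
im=env.read_camera(c); crop(im,262,200,80,60,10,f"pics/j_{c}.png")
p=env.state();print(p["eef_pos"], np.degrees(p["tcp_rot"]),p["ft_force"],p["opening"])
```

```text
[620.47522325  -0.72128212  67.21050592] [ 1.79809298e+02 -3.11171718e-02  7.70138011e+01] [-0.15305686  0.26967816 -2.06550487] 0.45711618186665437
```

View pics/j_side.png

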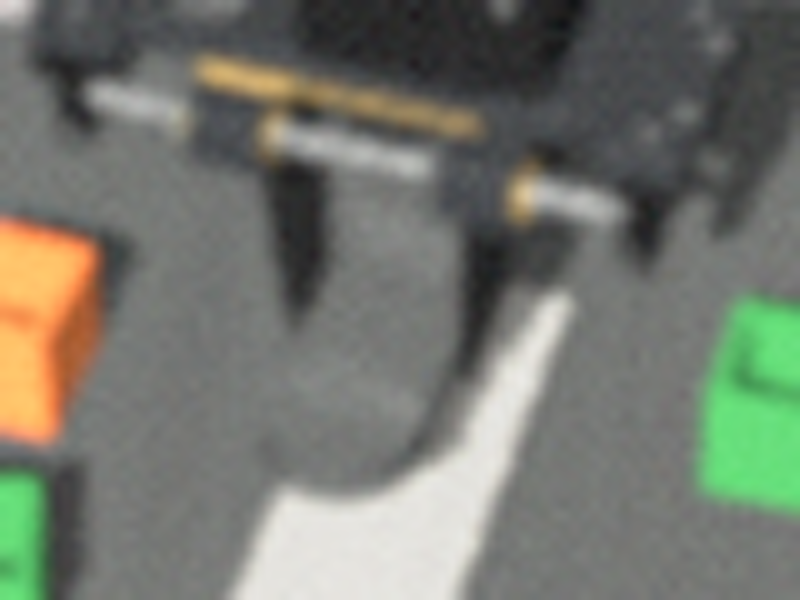

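Call:
drive_tool --commands '[{"dx": 2,"dy": 18,"dz": 5,"yaw": 0},{"dx": 2,"dy": 28,"dz": 0,"yaw": -0.3},{"dx": 2,"dy": 34,"dz": 0,"yaw": 0},{"dx": 2,"dy": 36,"dz": 0,"yaw": 0},{"dx": 2,"dy": 36,"dz": 0,"yaw": 0}]'

```text
t: 16.25
eef_pos: [629.1, 152.2, 68.7]
tcp_rot: [-3.141, 0.0, 1.338]
ft_force: [1.8, -0.1, -4.7]
opening: 0.462
```

Call:
drive_tool --commands '[{"dx": 2,"dy": 30,"dz": 0,"yaw": 0},{"dx": 2,"dy": 20,"dz": -8,"yaw": 0},{"dx": 2,"dy": 11,"dz": -8,"yaw": 0},{"dx": 0.7,"dy": 5,"dz": -5,"yaw": 0},{"dx": 0,"dy": 0,"dz": 0,"yaw": 0}]'

```text
t: 16.67
eef_pos: [635.3, 216.9, 46.2]
tcp_rot: [-3.139, 0.001, 1.34]
ft_force: [-0.6, -0.3, -4.8]
opening: 0.462
```

Run:
```python
from h import *
p=env.state();print(p["eef_pos"], np.degrees(p["tcp_rot"]),p["ft_force"],p["opening"])
x,y,z=636.3,217,p["eef_pos"][2]-2.2
def stad(x,y,yaw,z):
    t=np.linspace(0,np.pi,20); a=np.r_[np.c_[22*np.cos(t),40+22*np.sin(t)],np.c_[-22*np.cos(t),-40-22*np.sin(t)]]
    c,s=np.cos(yaw),np.sin(yaw); return np.c_[x+c*a[:,0]-s*a[:,1],y+s*a[:,0]+c*a[:,1],np.full(len(a),z)]
for c,n in(("side",(248,270)),("top",(217,178))):
    im=env.read_camera(c); crop(im,*n,80,60,6,f"pics/k.png"); g=cv2.imread("pics/k.png")
    for zz,col in((z,(0,255,0)),(6,(255,0,0))):
        q=((proj(stad(x,y,np.radians(-13.3),zz),c)-np.array([n[0]-40,n[1]-30])+.5)*6-.5).astype(int); cv2.polylines(g,[q],True,col,1)
    cv2.imwrite(f"pics/k_{c}.png",g)
```

```text
[635.33914571 216.93919822  46.23480842] [-1.79864892e+02  7.59470962e-02  7.67726950e+01] [-0.55701798 -0.27325013 -4.76059977] 0.46220380552489343
```

View pics/k_side.png

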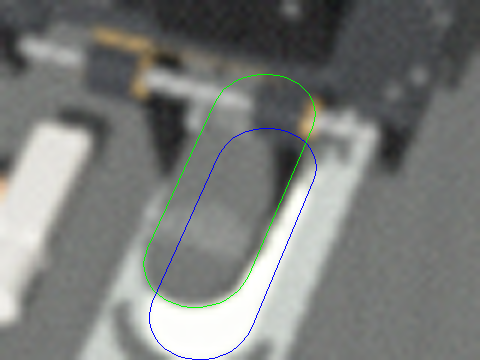

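View pics/k_top.png

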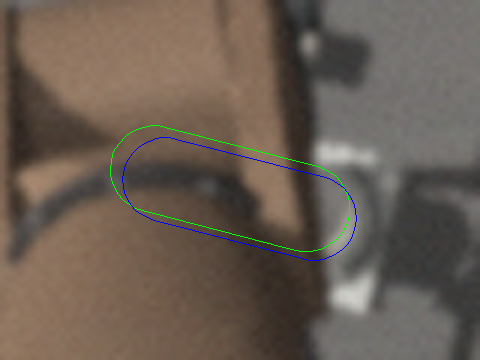

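Call:
drive_tool --commands '[{"dx": 0,"dy": 0,"dz": -12,"yaw": 0},{"dx": 0,"dy": 0,"dz": -11,"yaw": 0},{"dx": 0,"dy": 0,"dz": -8,"yaw": 0},{"dx": 0,"dy": 0,"dz": -4,"yaw": 0},{"dx": 0,"dy": 0,"dz": -2,"yaw": 0}]'

```text
t: 17.18
eef_pos: [635.8, 216.3, 9.8]
tcp_rot: [-3.14, 0.001, 1.339]
ft_force: [0.5, 0.3, -4.9]
opening: 0.459
```

Call:
drive_tool --commands '[{"dx": 0,"dy": 0,"dz": -1,"yaw": 0},{"dx": 0,"dy": 0,"dz": 0,"yaw": 0},{"dx": 0,"dy": 0,"dz": 0,"yaw": 0}]'

```text
t: 17.43
eef_pos: [636.4, 216.8, 10.5]
tcp_rot: [3.141, -0.0, 1.339]
ft_force: [0.1, -0.1, -4.1]
opening: 0.46
```

Call:
drive_tool --commands '[{"dx": 0,"dy": 0,"dz": -1,"yaw": 0},{"dx": 0,"dy": 0,"dz": -0.5,"yaw": 0},{"dx": 0,"dy": 0,"dz": 0,"yaw": 0}]'

```text
t: 17.68
eef_pos: [636.2, 216.8, 8.8]
tcp_rot: [3.141, -0.0, 1.339]
ft_force: [-0.0, 0.0, -5.7]
opening: 0.457
```

Call:
drive_tool --commands '[{"dx": 0,"dy": 0,"dz": -0.5,"yaw": 0},{"dx": 0,"dy": 0,"dz": 0,"yaw": 0}]'

```text
t: 17.85
eef_pos: [636.2, 216.8, 8.2]
tcp_rot: [3.141, -0.0, 1.339]
ft_force: [-0.2, 0.2, -3.9]
opening: 0.46
```

Call:
drive_tool --commands '[{"dx": 0,"dy": 0,"dz": -0.4,"yaw": 0},{"dx": 0,"dy": 0,"dz": 0,"yaw": 0}]'

```text
t: 18.02
eef_pos: [636.3, 216.8, 8.2]
tcp_rot: [3.141, -0.0, 1.339]
ft_force: [-1.5, 0.0, 2.1]
opening: 0.458
```

Call:
drive_tool --commands '[{"dx": 0,"dy": 0,"dz": -0.2,"yaw": 0},{"dx": 0,"dy": 0,"dz": 0,"yaw": 0}]'

```text
t: 18.18
eef_pos: [636.3, 216.8, 8.2]
tcp_rot: [3.141, -0.0, 1.339]
ft_force: [-3.6, -0.3, 5.0]
opening: 0.459
```

Call:
drive_tool --commands '[{"dx": 0,"dy": 0,"dz": 0,"yaw": 0},{"dx": 0,"dy": 0,"dz": 0,"yaw": 0},{"dx": 0,"dy": 0,"dz": 0,"yaw": 0},{"dx": 0,"dy": 0,"dz": 0,"yaw": 0}]' --grip 0.62

```text
t: 18.52
eef_pos: [636.4, 216.8, 7.5]
tcp_rot: [3.141, -0.0, 1.339]
ft_force: [1.0, 0.0, 0.4]
opening: 0.611
```

Call:
drive_tool --commands '[{"dx": 0,"dy": 0,"dz": 8,"yaw": 0},{"dx": 0,"dy": 0,"dz": 20,"yaw": 0},{"dx": 0,"dy": 0,"dz": 30,"yaw": 0},{"dx": 0,"dy": 0,"dz": 20,"yaw": 0},{"dx": 0,"dy": 15,"dz": 10,"yaw": 0}]'

```text
t: 18.93
eef_pos: [637.4, 230.4, 99.2]
tcp_rot: [3.138, -0.001, 1.337]
ft_force: [0.2, -0.3, -0.4]
opening: 0.619
```

Run:
```python
from h import *
p=env.state();print(p["eef_pos"], np.degrees(p["tcp_rot"]),p["opening"])
for c in C:
    im=env.read_camera(c); cv2.imwrite(f"pics/l_{c}.png",im[:,:,::-1])
```

```text
[637.41782592 230.37056932  99.16886593] [ 1.79804543e+02 -7.55078750e-02  7.66242941e+01] 0.6186397940317229
```

View pics/l_top.png

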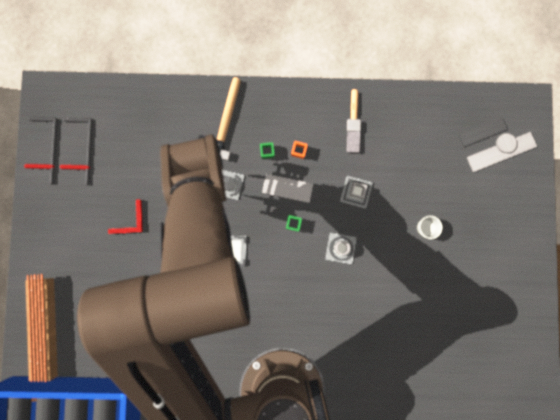

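View pics/l_side.png

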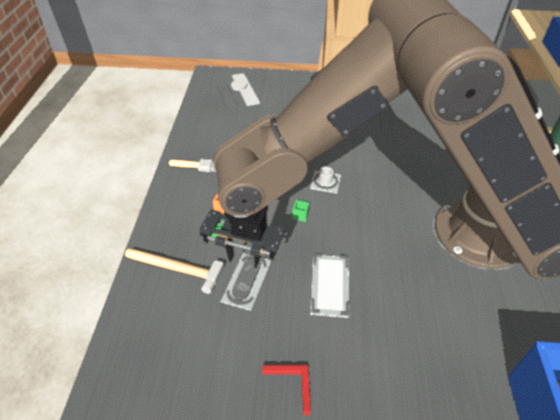

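Run:
```python
from h import *
u=lambda X,o:np.array(o)+(np.array(X,float)+.5)/10-.5
a=back(u([(375,130),(572,163)],(222,183)),12,"side");b=back(u([(228,520),(428,560)],(222,183)),0,"side")
print(a.round(1),b.round(1),(a.mean(0)+b.mean(0))/2)
```

```text
[[635.  -85.9  12. ]
 [575.  -77.   12. ]] [[661.8  61.1   0. ]
 [604.5  70.9   0. ]] [619.05851792  -7.72774927   6.        ]
```

Call:
drive_tool --commands '[{"dx": -2,"dy": -22,"dz": 8,"yaw": 0.7},{"dx": -2,"dy": -32,"dz": 0,"yaw": 0.7},{"dx": -2,"dy": -38,"dz": 0,"yaw": 0.7},{"dx": -2,"dy": -40,"dz": 0,"yaw": 0.7},{"dx": -3,"dy": -38,"dz": -10,"yaw": 0}]' --grip 0.85

```text
t: 19.45
eef_pos: [625.2, 59.8, 94.1]
tcp_rot: [3.14, -0.0, 1.39]
ft_force: [0.3, 0.3, 0.5]
opening: 0.845
```

Call:
drive_tool --commands '[{"dx": -3,"dy": -34,"dz": -18,"yaw": 0},{"dx": -3,"dy": -22,"dz": -20,"yaw": 0},{"dx": 0,"dy": -12,"dz": -15,"yaw": 0},{"dx": 0,"dy": 0,"dz": -10,"yaw": 0},{"dx": 0,"dy": 0,"dz": 0,"yaw": 0}]'

```text
t: 19.87
eef_pos: [617.9, -6.7, 28.1]
tcp_rot: [-3.138, 0.0, 1.387]
ft_force: [-0.3, -0.5, -0.7]
opening: 0.849
```

Run:
```python
from h import *
c="side"
im=env.read_camera(c); crop(im,262,200,80,60,10,f"pics/m_{c}.png")
p=env.state();print(p["eef_pos"], np.degrees(p["tcp_rot"]),p["ft_force"])
```

```text
[618.56560021  -5.91356471  29.4073243 ] [-1.79870141e+02  5.74115649e-03  7.95140737e+01] [0.71033067 0.00336272 0.58165182]
```

View pics/m_side.png

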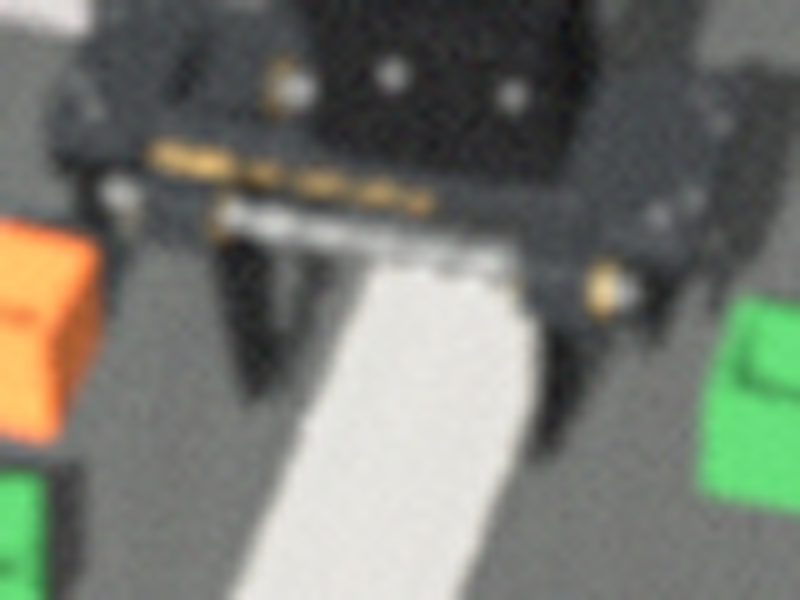

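Call:
drive_tool --commands '[{"dx": 0.3,"dy": 0,"dz": -10,"yaw": 0},{"dx": 0,"dy": 0,"dz": -8,"yaw": 0},{"dx": 0,"dy": 0,"dz": -4,"yaw": 0},{"dx": 0,"dy": 0,"dz": -1.5,"yaw": 0},{"dx": 0,"dy": 0,"dz": 0,"yaw": 0}]'

```text
t: 20.33
eef_pos: [619.4, -5.8, 6.7]
tcp_rot: [-3.141, 0.0, 1.389]
ft_force: [0.2, 0.6, 0.3]
opening: 0.849
```

Call:
drive_tool --commands '[{"dx": 0,"dy": 0,"dz": 0,"yaw": 0},{"dx": 0,"dy": 0,"dz": 0,"yaw": 0}]'

```text
t: 20.5
eef_pos: [619.7, -6.2, 7.4]
tcp_rot: [3.141, -0.0, 1.388]
ft_force: [-0.7, 0.1, 0.2]
opening: 0.853
```

Call:
drive_tool --commands '[{"dx": 0,"dy": 0,"dz": -3,"yaw": 0},{"dx": 0,"dy": 0,"dz": -1.5,"yaw": 0},{"dx": 0,"dy": 0,"dz": 0,"yaw": 0},{"dx": 0,"dy": 0,"dz": 0,"yaw": 0}]'

```text
t: 20.83
eef_pos: [619.4, -6.3, 2.5]
tcp_rot: [-3.142, 0.0, 1.388]
ft_force: [-0.2, 0.0, -0.2]
opening: 0.85
```

Call:
drive_tool --commands '[{"dx": 0,"dy": 0,"dz": 0,"yaw": 0},{"dx": 0,"dy": 0,"dz": 0,"yaw": 0},{"dx": 0,"dy": 0,"dz": 0,"yaw": 0},{"dx": 0,"dy": 0,"dz": 0,"yaw": 0},{"dx": 0,"dy": 0,"dz": 0,"yaw": 0}]' --grip 0.45

```text
t: 21.25
eef_pos: [618.8, -6.1, 2.5]
tcp_rot: [-3.14, 0.0, 1.388]
ft_force: [-3.4, 0.7, 2.9]
opening: 0.627
```

Call:
drive_tool --commands '[{"dx": 0,"dy": 0,"dz": 0,"yaw": 0},{"dx": 0,"dy": 0,"dz": 0,"yaw": 0},{"dx": 0,"dy": 0,"dz": 0,"yaw": 0}]'

```text
t: 21.5
eef_pos: [618.8, -6.2, 2.5]
tcp_rot: [-3.14, 0.0, 1.388]
ft_force: [-5.3, 1.3, 3.0]
opening: 0.63
```

Call:
drive_tool --commands '[{"dx": 0,"dy": 0,"dz": 2,"yaw": 0},{"dx": 0,"dy": 0,"dz": 5,"yaw": 0},{"dx": 0,"dy": 0,"dz": 12,"yaw": 0},{"dx": 0,"dy": 0,"dz": 18,"yaw": 0},{"dx": 0,"dy": 0,"dz": 18,"yaw": 0}]'

```text
t: 21.92
eef_pos: [619.4, -6.3, 58.3]
tcp_rot: [-3.141, 0.0, 1.388]
ft_force: [0.9, 0.4, -8.6]
opening: 0.632
```

Call:
drive_tool --commands '[{"dx": 0,"dy": 0,"dz": 14,"yaw": 0},{"dx": -4,"dy": 4,"dz": 6,"yaw": 0.5},{"dx": -9,"dy": 10,"dz": 0,"yaw": 0.6},{"dx": -15,"dy": 17,"dz": 0,"yaw": 0.9},{"dx": -19,"dy": 21,"dz": 0,"yaw": 1}]'

```text
t: 22.33
eef_pos: [571.3, 46.2, 76.9]
tcp_rot: [-3.141, 0.0, 1.44]
ft_force: [-0.0, 0.7, -8.6]
opening: 0.626
```

Call:
drive_tool --commands '[{"dx": -20,"dy": 22,"dz": 0,"yaw": 1},{"dx": -20,"dy": 22,"dz": 0,"yaw": 1},{"dx": -20,"dy": 22,"dz": 0,"yaw": 1},{"dx": -20,"dy": 22,"dz": 0,"yaw": 1},{"dx": -20,"dy": 22,"dz": 0,"yaw": 1}]'

```text
t: 22.75
eef_pos: [470.0, 157.0, 77.0]
tcp_rot: [-3.14, 0.0, 1.529]
ft_force: [0.4, 0.9, -9.2]
opening: 0.625
```

Call:
drive_tool --commands '[{"dx": -18,"dy": 21,"dz": 0,"yaw": 0.8},{"dx": -14,"dy": 16,"dz": 0,"yaw": 0.5},{"dx": -10,"dy": 11,"dz": -5,"yaw": 0.3},{"dx": -5,"dy": 5.8,"dz": -8,"yaw": 0},{"dx": -2,"dy": 2,"dz": -8,"yaw": 0}]'

```text
t: 23.17
eef_pos: [422.0, 212.4, 55.9]
tcp_rot: [-3.141, 0.0, 1.557]
ft_force: [-0.0, 0.7, -8.3]
opening: 0.629
```

Run:
```python
from h import *
env.read_camera("side")
p=env.state();print(p["eef_pos"], np.degrees(p["tcp_rot"]),p["ft_force"],p["opening"])
x,y,z=422.9,211.6,p["eef_pos"][2]-2.5
def rect(x,y,yaw,z):
    a=np.array([(30,75),(-30,75),(-30,-75),(30,-75)]); c,s=np.cos(yaw),np.sin(yaw); return np.c_[x+c*a[:,0]-s*a[:,1],y+s*a[:,0]+c*a[:,1],np.full(len(a),z)]
for c,n in(("side",(330,270)),):
    im=env.read_camera(c); crop(im,*n,100,80,7,f"pics/k.png"); g=cv2.imread("pics/k.png")
    for zz,col in((z,(0,255,0)),(6,(255,0,0))):
        q=((proj(rect(x,y,np.radians(-.9),zz),c)-np.array([n[0]-50,n[1]-40])+.5)*7-.5).astype(int); cv2.polylines(g,[q],True,col,1)
    cv2.imwrite(f"pics/n_{c}.png",g)
```

```text
[421.87043073 211.89423628  54.49970566] [-1.79875140e+02  4.51104675e-02  8.91957487e+01] [ -1.46994191  -0.61313667 -11.19991869] 0.6285192129408614
```

View pics/n_side.png

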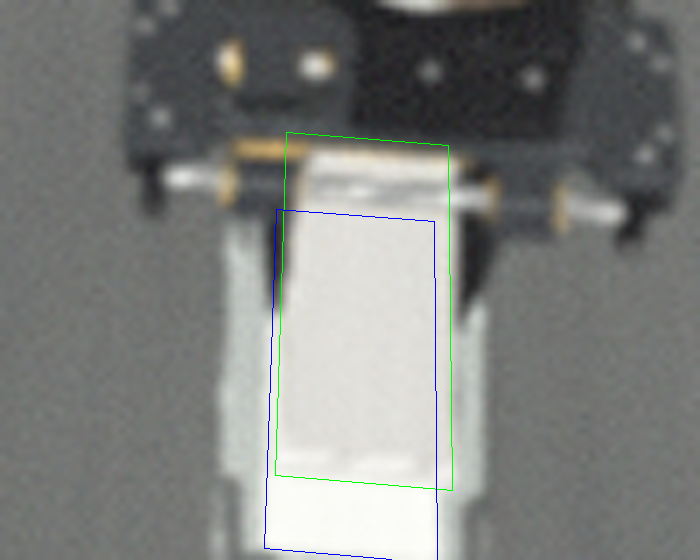

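Call:
drive_tool --commands '[{"dx": 0,"dy": 0,"dz": -14,"yaw": 0},{"dx": 0,"dy": 0,"dz": -13,"yaw": 0},{"dx": 0,"dy": 0,"dz": -9,"yaw": 0},{"dx": 0,"dy": 0,"dz": -5,"yaw": 0},{"dx": 0,"dy": 0,"dz": -2,"yaw": 0}]'

```text
t: 23.68
eef_pos: [423.6, 211.1, 12.8]
tcp_rot: [-3.141, 0.0, 1.555]
ft_force: [-1.0, -0.8, -8.2]
opening: 0.626
```

Call:
drive_tool --commands '[{"dx": 0,"dy": 0,"dz": -1,"yaw": 0},{"dx": 0,"dy": 0,"dz": 0,"yaw": 0},{"dx": 0,"dy": 0,"dz": 0,"yaw": 0}]'

```text
t: 23.93
eef_pos: [423.8, 211.6, 13.0]
tcp_rot: [3.141, -0.0, 1.555]
ft_force: [-1.1, 0.0, -9.4]
opening: 0.629
```

Call:
drive_tool --commands '[{"dx": -0.5,"dy": 0,"dz": -1.5,"yaw": 0},{"dx": 0,"dy": 0,"dz": -1.5,"yaw": 0},{"dx": 0,"dy": 0,"dz": -0.7,"yaw": 0},{"dx": 0,"dy": 0,"dz": 0,"yaw": 0}]'

```text
t: 24.27
eef_pos: [423.0, 211.6, 8.8]
tcp_rot: [3.142, 0.0, 1.556]
ft_force: [-0.3, -0.4, -8.5]
opening: 0.628
```

Call:
drive_tool --commands '[{"dx": 0,"dy": 0,"dz": -0.4,"yaw": 0},{"dx": 0,"dy": 0,"dz": 0,"yaw": 0}]'

```text
t: 24.43
eef_pos: [423.0, 211.6, 8.6]
tcp_rot: [3.141, -0.0, 1.556]
ft_force: [-1.3, -0.1, -6.4]
opening: 0.628
```

Call:
drive_tool --commands '[{"dx": 0,"dy": 0,"dz": -0.4,"yaw": 0},{"dx": 0,"dy": 0,"dz": 0,"yaw": 0}]'

```text
t: 24.6
eef_pos: [423.0, 211.6, 8.5]
tcp_rot: [3.141, -0.0, 1.555]
ft_force: [-2.0, -0.4, 2.8]
opening: 0.627
```

Call:
drive_tool --commands '[{"dx": 0,"dy": 0,"dz": 0,"yaw": 0},{"dx": 0,"dy": 0,"dz": 0,"yaw": 0},{"dx": 0,"dy": 0,"dz": 0,"yaw": 0},{"dx": 0,"dy": 0,"dz": 0,"yaw": 0}]' --grip 0.8

```text
t: 24.93
eef_pos: [423.2, 211.6, 8.2]
tcp_rot: [3.141, -0.0, 1.555]
ft_force: [-0.7, -0.3, -0.2]
opening: 0.794
```

Call:
drive_tool --commands '[{"dx": 0,"dy": 0,"dz": 8,"yaw": 0},{"dx": 0,"dy": 0,"dz": 20,"yaw": 0},{"dx": 0,"dy": 0,"dz": 30,"yaw": 0},{"dx": 0,"dy": 0,"dz": 40,"yaw": 0},{"dx": 0,"dy": 0,"dz": 40,"yaw": 0}]'

```text
t: 25.35
eef_pos: [422.3, 211.3, 147.8]
tcp_rot: [-3.14, 0.0, 1.555]
ft_force: [0.2, -0.1, -0.2]
opening: 0.803
```

Call:
drive_tool --commands '[{"dx": 0,"dy": 15,"dz": 20,"yaw": 0},{"dx": 0,"dy": 30,"dz": 0,"yaw": 0},{"dx": 0,"dy": 40,"dz": 0,"yaw": 0},{"dx": 0,"dy": 40,"dz": 0,"yaw": 0},{"dx": 0,"dy": 40,"dz": 0,"yaw": 0}]'

```text
t: 25.77
eef_pos: [422.7, 378.2, 167.2]
tcp_rot: [3.141, -0.001, 1.555]
ft_force: [1.4, -0.9, 0.3]
opening: 0.8
```

Call:
drive_tool --commands '[{"dx": -15,"dy": 38,"dz": 0,"yaw": 0},{"dx": -15,"dy": 38,"dz": 0,"yaw": 0},{"dx": -15,"dy": 30,"dz": 0,"yaw": 0},{"dx": 0,"dy": 0,"dz": 0,"yaw": 0}]'

```text
t: 26.1
eef_pos: [375.2, 486.9, 166.4]
tcp_rot: [3.141, -0.001, 1.559]
ft_force: [-0.7, 0.3, -0.4]
opening: 0.801
```

Run:
```python
from h import *
p=env.state();print(p["eef_pos"], p["t"])
for c in C:
    im=env.read_camera(c); cv2.imwrite(f"pics/o_{c}.png",im[:,:,::-1])
```

```text
[375.23095873 486.86570735 166.43004258] 26.1
```

View pics/o_top.png

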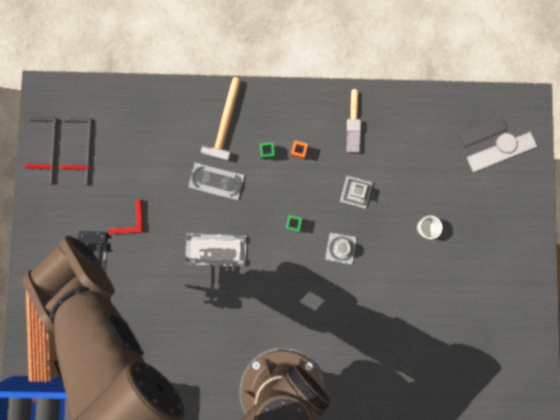

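View pics/o_side.png

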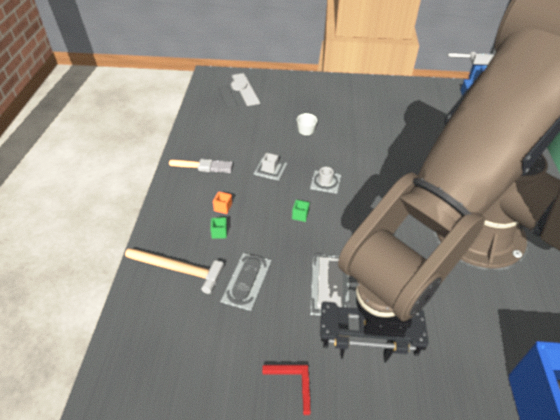

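Run:
```python
import cv2, numpy as np
im=cv2.imread("pics/o_top.png");t=[]
for (cx,cy) in((341,248),(356,191),(217,180),(216,250)):
    x0,y0=cx-33,cy-25
    t.append(cv2.resize(im[y0:y0+50,x0:x0+66],None,fx=6,fy=6,interpolation=cv2.INTER_CUBIC))
cv2.imwrite("pics/fin.png",np.vstack([np.hstack(t[:2]),np.hstack(t[2:])]))
```

```text
(no output)
```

View pics/fin.png

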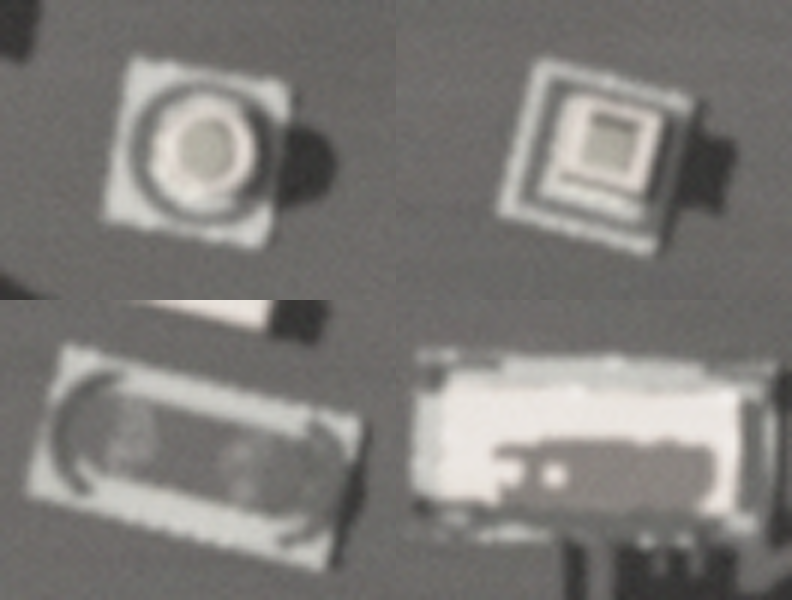

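Run:
```python
from h import *
u=lambda X,o:np.array(o)+(np.array(X,float)+.5)/6-.5
q=back(u([(572-396,92),(661-396,114),(641-396,197),(550-396,178)],(323,166)),46,"top");print("tube",q.mean(0),q.round(0))
q=back(u([(205,145)],(308,223)),46,"top");print("pipe",q)
q=back(u([(446-396,378-300),(745-396,388-300),(743-396,520-300),(443-396,510-300)],(183,225)),18,"top");print("sq",q.mean(0),q.round(0))
q=back(u([(72,438-300),(335,485-300)],(184,155)),18,"top");print("rnd",q.mean(0),q)
im=cv2.imread("pics/o_side.png")[:,:,::-1]
t=[cv2.resize(im[y-25:y+25,x-33:x+33,::-1],None,fx=6,fy=6,interpolation=cv2.INTER_CUBIC) for x,y in((327,181),(270,165),(247,281),(330,285))]
cv2.imwrite("pics/fin2.png",np.vstack([np.hstack(t[:2]),np.hstack(t[2:])]))
```

```text
tube [ 613.26275734 -217.19391353   46.        ] [[ 640. -200.   46.]
 [ 630. -245.   46.]
 [ 587. -235.   46.]
 [ 596. -189.   46.]]
pipe [[ 439.66903682 -170.97020089   46.        ]]
sq [423.17930452 211.0222357   18.        ] [[458. 288.  18.]
 [456. 135.  18.]
 [389. 134.  18.]
 [391. 287.  18.]]
rnd [632.35918401 212.34282285  18.        ] [[642.96949918 280.42170923  18.        ]
 [621.74886883 144.26393648  18.        ]]
```

View pics/fin2.png

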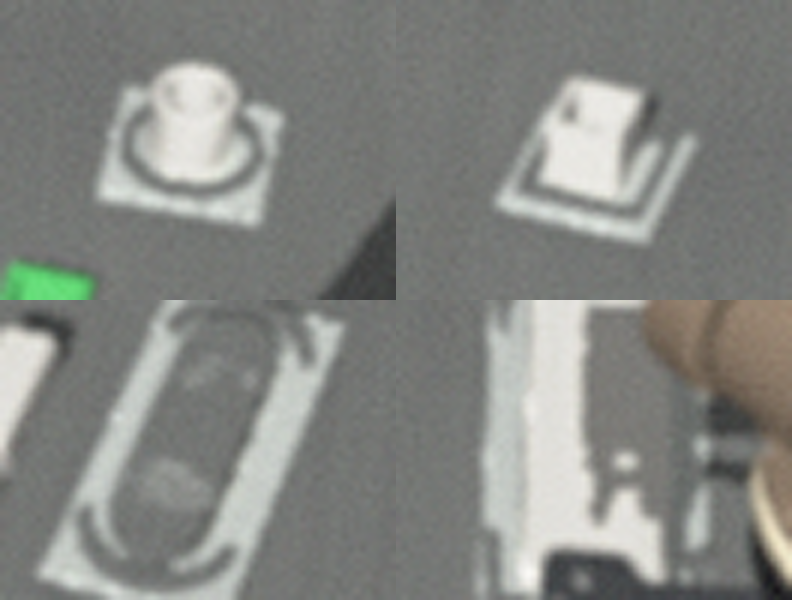

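Run:
```python
from h import *
def stad(x,y,yaw,z,r=22,h=40):
    t=np.linspace(0,np.pi,20); a=np.r_[np.c_[r*np.cos(t),h+r*np.sin(t)],np.c_[-r*np.cos(t),-h-r*np.sin(t)]]
    c,s=np.cos(yaw),np.sin(yaw); return np.c_[x+c*a[:,0]-s*a[:,1],y+s*a[:,0]+c*a[:,1],np.full(len(a),z)]
out=[]
for c,n in(("side",(247,281)),("top",(217,180))):
    im=cv2.imread(f"pics/o_{c}.png"); x0,y0=n[0]-30,n[1]-32
    g=cv2.resize(im[y0:y0+64,x0:x0+60],None,fx=7,fy=7,interpolation=cv2.INTER_CUBIC)
    g=cv2.convertScaleAbs(g,alpha=1.6,beta=-80); e=g.copy()
    yy=215.6 if c=="side" else 218.3
    for P,col in((stad(636.4,yy,np.radians(-13.3),18),(0,255,0)),(stad(636.4,yy,np.radians(-13.3),12,31,40),(0,0,255))):
        q=((proj(P,c)-[x0,y0]+.5)*7-.5).astype(int); cv2.polylines(e,[q],True,col,1)
    out+=[g,e] if c=="side" else [g,e]
im=np.vstack([np.hstack(out[:2]),np.hstack(out[2:])]); cv2.imwrite("pics/rp.png",cv2.resize(im,(560,600)))
```

```text
(no output)
```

View pics/rp.png

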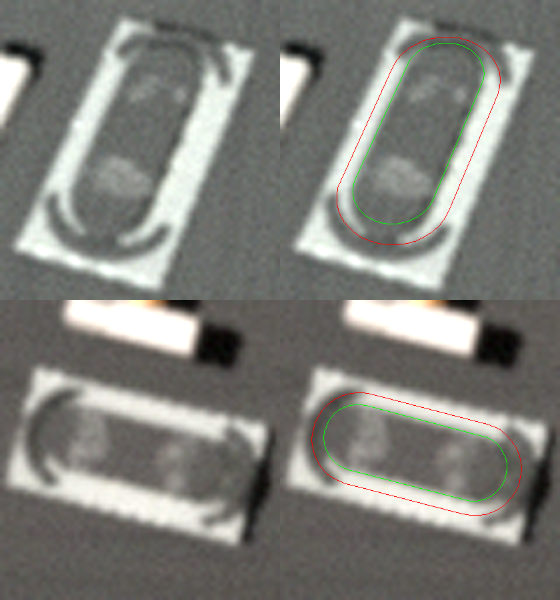

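Run:
```python
from cell import env
print(env.job_done(), env.state()["t"])
```

```text
the job is handed in; nothing more can be done
the job is handed in; nothing more can be done
```

I took the stack apart in order: pipe, tube, round plate, square plate. Each part went into its own nest and I handed the job in. The last clock reading was 26.1 s of the 106 s allowed.

**Seating:** Each part was lowered in small steps until the floor was felt (2 to 6 N), then released. The tool heights at contact matched the parts lying flat on the 6 mm floors.

**Final pictures:** Both cameras show all four parts inside their stops. The straight sides of the tube and plates run along their nests. The set square, the tin and the green and orange look-alikes are where they were.

**Where checks were weaker:**
- **Cameras:** The two views differed by about 3–4 mm in y, so I used the average. Final positions read off the top picture differ from the commanded ones by up to about 5–6 mm, within the 9 mm clearance each side.
- **Round plate:** Its position along its length was hard to read against its dark stops. It may sit about 3 mm towards the far end (−y).
- **Square plate:** The robot's shadow and arm covered part of it in the last pictures. Its placing there rests mainly on the picture just before lowering, the contact force and the height.

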